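# Clear up knocked-over reagent bottles and park the selector valve

### The arm

A 7-joint arm with a two-finger parallel gripper is mounted at the origin on the work surface. World frame = base frame: x ahead of the robot, y to its left, z up, the work surface at z = 0. Lengths are in m, angles in rad, forces in N, time in s.
With the tool pointing down it reaches from about 0.425 to 0.875 m from the base axis. Payload 8.4 kg.
Tool frame: the origin (TCP) lies on the centre line of the jaws, within the pads' length; the fingertips stand 8 mm ahead of it and the grasp point (between the pads) lies 11 mm behind it; x points along the fingers, z is the direction in which the jaws open and shut, and the axes are right-handed (so a half turn about x gives the same grasp; the last joint's range is limited). The gripper opens to 85 mm and grips with 20 to 120 N. Pads are 22 mm wide; open, the fingers measure 114 mm over their backs; the gripper's body (76 mm by 85 mm) begins 54 mm behind the grasp point. The pads swing forward as they close: fully open they stand 13 mm farther back than shut.
Start: joints at [-1.34, 0.333, 0.04, 1.465, -0.013, 1.343, -0.059], TCP at [0.211, 0.615, 0.239] pointing down, gripper open.
Joint ranges: [-2.58, 2.58], [-0.38, 2.09], [-1.3, 1.39], [0.25, 2.4], [-1.5, 4.64], [0.08, 2.09], [-2.65, 2.65]. Speed limits (rad/s): [2.22, 2.22, 2.79, 2.79, 3.14, 3.14, 3.14].

### API

Orientations are given as a rotation vector (axis times angle).
In Python, from workcell import bot gives the robot as it stands.
- The arm moves only by the tool drive_tool, never from a script. Its argument "rows" is a list that holds one entry, the list of rows, each a list of 7 numbers: the shift along the tool's x, y, z in mm, then the turn, a rotation vector about the tool's x, y, z in degrees, then the closure, from 0 (fully open) to 1 (shut). In form: [[[tx, ty, tz, ax, ay, az, jaw], ...]]. A call has exactly 10 rows; each row is the pose to reach, as a shift and turn from the pose commanded when the call began, along the tool's axes at that moment; what a row does not reach only later rows make up. A row lasts 1/10 s, in which the tool goes at most 50 mm and 8.59 degrees, less where a joint would pass 70% of its speed; a pose out of reach is approached as far as the arm can. A call with a gripper value outside its range is refused whole. The fingers move at their own pace and stop on an object; the grip force is fixed at half the most. Time passes only in rows, so rows that repeat a pose let the fingers close, or fill a call up. It gives the time, the measured TCP pose, the force and the opening at its end, in the units of the state.
- bot.get_state(): the state, without advancing time (a new reading comes with each control period).
- bot.capture(name): name is "scene" or "top" or "wrist"; returns a dict with "img" (384x512x3 uint8, red, green, blue), "range_z" (384x512 float32, m along the optical axis (not along the pixel's ray), 0 where there is no reading), "camera_matrix" (3x3 intrinsics, pixels), "distortion" ([k1, k2, p1, p2, k3] as OpenCV has them; the pictures are not rectified), "eye" and "orientation" of the camera in the world; the wrist camera has in their place "tool_from_camera" (4x4, takes a point from camera to tool coordinates, whose origin is the TCP and whose axes are the tool frame's). Camera axes: x right, y up, looking along -z (the intrinsics and any distortion apply to the point x, -y, -z); pixel columns grow to the right and rows downward; lengths in m; the calibration is good to about 2 mm. A picture is of the moment at which its call begins: read the wrist's pose just before it.
- bot.close_job(): hands the job in, once; it reports no verdict.
The state is a dict: "time_s": time; "joint_positions": joint angles; "qd": joint speeds; "tau": joint torques, N m; "tcp_pos": TCP position; "orientation": TCP orientation; "ft_force": force on the tool from outside, world axes, zero at the start; "ft_torque": the same for the moment, N m; "opening": opening from 0.0 (shut) to 1.0 (fully open).
Only numpy, scipy, OpenCV 4.12 (cv2) and the standard library are available. Lean on these libraries where they do the work, as an engineer would, in place of code of your own. Each camera call takes 0.05 s, during which the arm holds its last target.

### The job

The blue reagent bottles of the dosing rig have been knocked over: first stand every one of them upright on the bench, all standing there together and let go, and only then put them upright into the free cells of the grey crate, one to a cell. To shut the rig down, also turn the selector knob on the blue valve unit, going the shorter way round, until its white pointer stands squarely on the green tag (before, between or after the bottles). Leave the amber bottle and the jar standing in the crate and the other things on the bench undisturbed.

Things in the scene. Friction and masses are not known exactly. Their poses are not given: they have to be found in the camera images.
- bottle0: blue square bottle, red cap, fallen, number 1 of up to four (may be absent); rigid, 0.15 to 0.29 kg. Origin: centre of its base; z axis runs from base to cap (lying on a flat side at the start: z level, origin 23 mm up). Body 46 x 46 mm, 0 to 82 mm along z, flat sides facing own +-x, +-y; neck 28 mm diameter, 82 to 99; cap 36 mm diameter, 99 to 122 (top). Take it by the flat sides or the cap
- bottle1: blue square bottle, red cap, fallen, number 2 of up to four (may be absent); rigid, 0.15 to 0.29 kg. Origin: centre of its base; z axis runs from base to cap (lying on a flat side at the start: z level, origin 23 mm up). Body 46 x 46 mm, 0 to 82 mm along z, flat sides facing own +-x, +-y; neck 28 mm diameter, 82 to 99; cap 36 mm diameter, 99 to 122 (top). Take it by the flat sides or the cap
- bottle2: blue square bottle, red cap, fallen, number 3 of up to four (may be absent); rigid, 0.15 to 0.29 kg. Origin: centre of its base; z axis runs from base to cap (lying on a flat side at the start: z level, origin 23 mm up). Body 46 x 46 mm, 0 to 82 mm along z, flat sides facing own +-x, +-y; neck 28 mm diameter, 82 to 99; cap 36 mm diameter, 99 to 122 (top). Take it by the flat sides or the cap
- bottle3: blue square bottle, red cap, fallen, number 4 of up to four (may be absent); rigid, 0.15 to 0.29 kg. Origin: centre of its base; z axis runs from base to cap (lying on a flat side at the start: z level, origin 23 mm up). Body 46 x 46 mm, 0 to 82 mm along z, flat sides facing own +-x, +-y; neck 28 mm diameter, 82 to 99; cap 36 mm diameter, 99 to 122 (top). Take it by the flat sides or the cap
- crate: grey open crate, fixed, 146 (own x) x 216 (own y) x 70 mm high, walls, dividers and floor 6 mm; 2 x 3 square cells about 64 mm wide, centres at x = -35, +35 and y = -70, 0, +70 mm in its frame. Origin: centre of its underside, inner floor 6 mm above. The two cells at y = +70 mm are taken at the start (amber bottle, jar)
- amber: amber square bottle with a black cap, same shape and size as the blue ones, standing in one of the two cells at the crate's +y end; leave it there. Origin at the centre of its base
- jar: white round jar with blue lid, 52 mm diameter, 88 mm high, standing in the other cell at the crate's +y end; leave it there. Origin at the centre of its base
- valve: blue selector valve unit, a block 150 x 150 x 50 mm high fixed to the bench, with the selector knob on the middle of its top and four coloured port tags round it at +-1.1 and +-2.2 rad from the unit's own x axis (which colour is where varies). Origin at the centre of its underside
- selector (a joint): knob angle in rad, counter-clockwise from above positive, 0 when the pointer lies along the valve unit's own x axis (unit's yaw + this angle = pointer's direction). Turns several turns either way with light friction (0.06 N m) and stays where left; starts within 0.2 rad of 0
- selector_grip (a point): point on the knob's vertical axis at the height to grip, 82 mm above the bench; own x axis points along the bar to the pointer. The knob: an upright black bar 60 mm long, 14 mm thick, top 95 mm and foot 62 mm above the bench, on a disc 64 mm across
- pointer (a point): point 60 mm from the knob's axis in the pointer's direction (the white stripe on one end of the black bar and the white tab beyond it), at the tags' radius: it lies over a tag's centre when the pointer is square on that tag
- tag_green: green round tag, 18 mm diameter, 5 mm thick, fixed on top of the valve unit, 60 mm from the selector's axis; marks one port. Origin at the centre of its underside; the port to set
- tag_white: white round tag, 18 mm diameter, 5 mm thick, fixed on top of the valve unit, 60 mm from the selector's axis; marks one port. Origin at the centre of its underside
- tag_yellow: yellow round tag, 18 mm diameter, 5 mm thick, fixed on top of the valve unit, 60 mm from the selector's axis; marks one port. Origin at the centre of its underside
- tag_black: black round tag, 18 mm diameter, 5 mm thick, fixed on top of the valve unit, 60 mm from the selector's axis; marks one port. Origin at the centre of its underside
- flask: conical glass flask, 80 mm base, 120 mm high; a bystander, leave it alone. Origin at the centre of its underside
- beaker: glass beaker, 68 mm diameter, 85 mm high; a bystander, leave it alone. Origin at the centre of its underside
- washbottle: white wash bottle, red cap, 68 mm diameter, 170 mm high; a bystander, leave it alone. Origin at the centre of its underside
- meter: orange multimeter lying flat, 150 (own x) x 80 x 35 mm; a bystander, leave it alone. Origin at the centre of its underside
- block: wooden block 90 (own x) x 60 x 35 mm; a bystander, leave it alone. Origin at the centre of its underside
- dish: shallow glass dish, 80 mm diameter, 22 mm high; a bystander, leave it alone. Origin at the centre of its underside
- spatula: spatula lying flat, 180 mm long along its own x; a bystander, leave it alone. Origin at its middle
Not all that is in view belongs to the job. Leave any yellow look-alike of the bottle2 alone.

How it is judged:
On the way:
1. every blue bottle that is present stands upright on the bench (not in the crate), all at the same time and let go (angle between each of bottle0, bottle1, bottle2, bottle3's own z axis and vertical below 0.12 rad and height (world z) of each of bottle0, bottle1, bottle2, bottle3 below 0.01 m and linear speed of each of bottle0, bottle1, bottle2, bottle3 below 0.03 m/s and contact force between each of bottle0, bottle1, bottle2, bottle3 and the fingers below 0.1 N and not (x of bottle0 in the frame of crate between -0.075 and 0.075 m and y of bottle0 in the frame of crate between -0.11 and 0.11 m) and not (x of bottle1 in the frame of crate between -0.075 and 0.075 m and y of bottle1 in the frame of crate between -0.11 and 0.11 m) and not (x of bottle2 in the frame of crate between -0.075 and 0.075 m and y of bottle2 in the frame of crate between -0.11 and 0.11 m) and not (x of bottle3 in the frame of crate between -0.075 and 0.075 m and y of bottle3 in the frame of crate between -0.11 and 0.11 m)), for 0.2 s.
At the end, for the whole second after the job is handed in: Every blue bottle present stands upright (within 0.15 rad) on the floor of a crate cell, at rest; the selector's pointer is on the green tag (pointer point within 9.5 mm of the tag's centre, about 9 degrees); the amber bottle and the jar still stand in the crate, on its floor (angle between each of bottle0, bottle1, bottle2, bottle3's own z axis and vertical below 0.15 rad and linear speed of each of bottle0, bottle1, bottle2, bottle3 below 0.03 m/s and z of bottle0 in the frame of crate between 0 and 0.014 m and x of bottle0 in the frame of crate between -0.068 and 0.068 m and y of bottle0 in the frame of crate between -0.103 and 0.103 m and z of bottle1 in the frame of crate between 0 and 0.014 m and x of bottle1 in the frame of crate between -0.068 and 0.068 m and y of bottle1 in the frame of crate between -0.103 and 0.103 m and z of bottle2 in the frame of crate between 0 and 0.014 m and x of bottle2 in the frame of crate between -0.068 and 0.068 m and y of bottle2 in the frame of crate between -0.103 and 0.103 m and z of bottle3 in the frame of crate between 0 and 0.014 m and x of bottle3 in the frame of crate between -0.068 and 0.068 m and y of bottle3 in the frame of crate between -0.103 and 0.103 m and horizontal distance between pointer and tag_green below 0.0095 m and angle between each of amber, jar's own z axis and vertical below 0.2 rad and z of each of amber, jar in the frame of crate below 0.02 m and x of amber in the frame of crate between -0.068 and 0.068 m and y of amber in the frame of crate between -0.103 and 0.103 m and x of jar in the frame of crate between -0.068 and 0.068 m and y of jar in the frame of crate between -0.103 and 0.103 m); the robot touches nothing.
It fails at once if the selector is turned the long way round (pointer more than about 2.7 rad away from where it started) (distance of pointer from where it was at the start of the episode above 0.1175 m).
It fails at once if a bystander is pushed more than 6 cm away (distance of any of flask, beaker, washbottle, meter, block, dish, spatula from where it was at the start of the episode above 0.06 m).
It fails at once if the flask, the beaker or the wash bottle is tipped over (angle between any of flask, beaker, washbottle's own z axis and vertical above 0.6 rad).
Of bottle0, bottle1, bottle2, bottle3 only 3 to 4 are there at a start; the rules pass over those that are not, and their reading is None.
At some moment in a run one of bottle0, bottle1, bottle2, bottle3 may be knocked a few centimetres aside while the robot is not near it.
Once in a run the grip may slacken for a moment while it holds something.
It also fails if it takes over 210 s, if anything falls off the work surface, if the arm or the gripper's body presses on something with over 40 N, if the wrist force passes 120 N, or if a joint passes its speed limit or range.

## Working session

There is one attempt and no reset: what is moved stays moved. The work goes in short steps, Python scripts to look and compute and a tool call to move; the robot and the scene stay as the last step left them, time stands still between calls to the robot, and variables do not carry over. Pictures are saved under pics/ and viewed, and the job is handed in when it is done.

Besides the shell and the picture viewer there is one more tool, called after ">>>" as name(argument=value, ...) on one line, values as JSON. drive_tool: Moves the arm, as the interface text tells. Its arguments: {"type":"object","properties":{"rows":{"type":"array","items":{"type":"array","items":{"type":"array","items":{"type":"number"}}}}},"required":["rows"]}

```bash
ls; mkdir -p pics; cat > h.py <<'E'
import numpy as np, cv2
from scipy.spatial.transform import Rotation as R
from workcell import bot
def rv(o):
    o=np.array(o,float)
    return R.from_rotvec(o) if o.shape==(3,) else (R.from_matrix(o) if o.shape==(3,3) else R.from_quat(o))
def cam(name):
    s=bot.get_state(); c=bot.capture(name)
    if name=='wrist':
        T=np.eye(4);T[:3,:3]=rv(s['orientation']).as_matrix();T[:3,3]=s['tcp_pos']
        T=T@np.array(c['tool_from_camera'])
        c['Rw']=T[:3,:3];c['t']=T[:3,3]
    else:
        c['Rw']=rv(c['orientation']).as_matrix();c['t']=np.array(c['eye'],float)
    return c
def rays(c,uv):
    uv=np.array(uv,float).reshape(-1,1,2)
    p=cv2.undistortPoints(uv,np.array(c['camera_matrix'],float),np.array(c['distortion'],float)).reshape(-1,2)
    d=np.c_[p[:,0],-p[:,1],-np.ones(len(p))]
    return d@c['Rw'].T
def onplane(c,uv,z):
    d=rays(c,uv); return c['t']+d*((z-c['t'][2])/d[:,2])[:,None]
def cloud(c):
    h,w=c['range_z'].shape
    u,v=np.meshgrid(np.arange(w),np.arange(h))
    d=rays(c,np.c_[u.ravel(),v.ravel()])
    return (c['t']+d*c['range_z'].ravel()[:,None]).reshape(h,w,3)
def save(c,n): cv2.imwrite('pics/'+n+'.png',c['img'][:,:,::-1])
def st():
    s=bot.get_state(); print(s['time_s'],np.round(s['tcp_pos'],4),'op',s['opening'],'F',np.round(s['ft_force'],1)); 
    print(np.round(rv(s['orientation']).as_matrix(),3).tolist(), np.round(s['joint_positions'],2))
    return s
E
python3 - <<'E'
from h import *
s=st()
print(s['orientation'])
for n in ('scene','top','wrist'):
    c=cam(n); save(c,n+'0'); print(n,c['t'],np.round(c['Rw'],3).tolist(),c['camera_matrix'],c['distortion'])
    cl=cloud(c); np.savez(n+'0',img=c['img'],cl=cl,rz=c['range_z'])
E
```

```text
pics
0.0 [0.2104 0.6145 0.2384] op 0.99882696096279 F [ 0.3  0.3 -0.2]
[[-0.0, -0.946, 0.324], [-0.002, 0.324, 0.946], [-1.0, -0.0, -0.002]] [-1.34  0.33  0.04  1.47 -0.01  1.34 -0.06]
[-0.96403634  1.34865899  0.96218093]
scene [ 1.087375   -0.93714532  0.91345631] [[0.857, -0.32, 0.403], [0.514, 0.548, -0.659], [-0.01, 0.773, 0.635]] [[356.63931372   0.         257.22380868]
 [  0.         356.63931372 190.71346119]
 [  0.           0.           1.        ]] [-0.11150303  0.          0.          0.          0.        ]
top [ 0.46757603 -0.06270447  1.17358062] [[-0.012, 0.995, -0.102], [-1.0, -0.014, -0.019], [-0.02, 0.102, 0.995]] [[381.64251763   0.         258.58863015]
 [  0.         381.64251763 195.63742329]
 [  0.           0.           1.        ]] [-0.0122479  0.         0.         0.         0.       ]
wrist [0.14311113 0.63766213 0.3725439 ] [[0.323, -0.909, -0.262], [0.946, 0.31, 0.091], [-0.001, -0.278, 0.961]] [[320.97478716   0.         255.37882631]
 [  0.         320.97478716 189.18409447]
 [  0.           0.           1.        ]] [0.02574482 0.         0.         0.         0.        ]
```

View pics/top0.png

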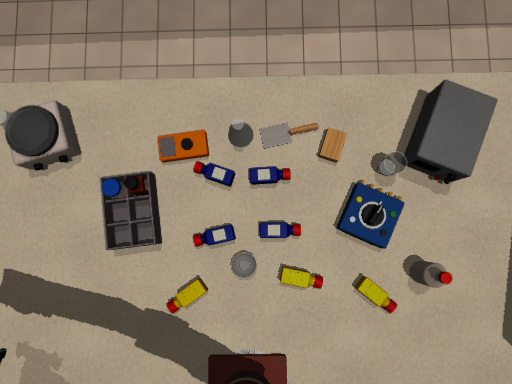

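View pics/scene0.png

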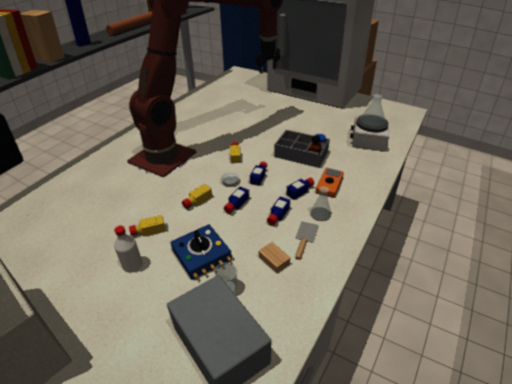

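The top view shows four blue bottles at about (215,174), (269,175), (215,236) and (280,230). The crate is at (131,210) with the amber bottle and jar at its top end, and the valve is at (371,214). Next I'll measure them.

```bash
python3 - <<'E'
from h import *
d=np.load('top0.npz');img=d['img'];cl=d['cl']
hsv=cv2.cvtColor(img,cv2.COLOR_RGB2HSV)
big=cv2.resize(img[140:290,90:420],None,fx=2.4,fy=2.4,interpolation=cv2.INTER_CUBIC);cv2.imwrite('pics/topcrop.png',big[:,:,::-1])
H,S,V=[hsv[...,i].astype(int) for i in range(3)]
red=((H<8)|(H>172))&(S>150)&(V>90)
def comps(m,a=15):
    n,l,stt,ce=cv2.connectedComponentsWithStats(m.astype(np.uint8))
    return [(ce[i],stt[i],l==i) for i in range(1,n) if stt[i,4]>a]
rc=comps(red)
blue=(H>105)&(H<130)&(S>120)&(V>40)
blue=cv2.morphologyEx(blue.astype(np.uint8),cv2.MORPH_CLOSE,np.ones((9,9)))>0
for ce,s_,m in comps(blue,100):
    pts=cl[m]; r=cv2.minAreaRect(np.argwhere(m)[:,::-1].astype(np.float32))
    z=np.median(pts[:,2]); print('blue',ce.round(),s_[4],'z',z.round(3),'xy',np.median(pts,0).round(3),np.round(r[1],1),r[2])
    if s_[4]<900:
        P=pts[np.abs(pts[:,2]-0.046)<.006]
        rr=cv2.minAreaRect((P[:,:2]*1000).astype(np.float32)); print('   rect',np.round(rr[0],1),np.round(rr[1],1),round(rr[2],1))
for ce,s_,m in rc: print('red',ce.round(1),s_[4],np.median(cl[m],0).round(3))
E
```

```text
blue [217. 173.] 329 z 0.045 xy [0.654 0.086 0.045] [31.3 14.2] 18.43494987487793
   rect [652.6  80.2] [86.9 43.1] 70.7
blue [266. 174.] 309 z 0.045 xy [ 0.646 -0.073  0.045] [14.3 32.4] 86.42366790771484
   rect [647.3 -63.7] [43.7 96.8] 2.5
blue [111. 187.] 285 z 0.093 xy [0.609 0.384 0.093] [18. 18.] 90.0
   rect [615.2 418.6] [47.3  0. ] -179.5
blue [371. 215.] 1903 z 0.05 xy [ 0.519 -0.369  0.05 ] [50.8 50. ] 23.198591232299805
blue [276. 230.] 330 z 0.045 xy [ 0.481 -0.1    0.045] [15. 32.] 90.0
   rect [482.3 -87. ] [85.6 44. ] 89.4
blue [217. 235.] 348 z 0.045 xy [0.468 0.086 0.045] [15.1 32.5] 77.00537872314453
   rect [468.3  80.9] [44.3 89.7] 12.4
red [197.4 166.5] 76 [0.675 0.143 0.038]
red [286.4 173.5] 78 [ 0.648 -0.126  0.038]
red [296.5 229.8] 87 [ 0.48  -0.153  0.038]
red [196.9 240.1] 79 [0.454 0.144 0.039]
red [446.  277.6] 108 [ 0.351 -0.523  0.17 ]
red [318.1 281.9] 86 [ 0.329 -0.212  0.038]
red [171.6 307. ] 83 [0.26  0.216 0.038]
red [391.2 306.4] 86 [ 0.256 -0.421  0.038]
```

View pics/topcrop.png

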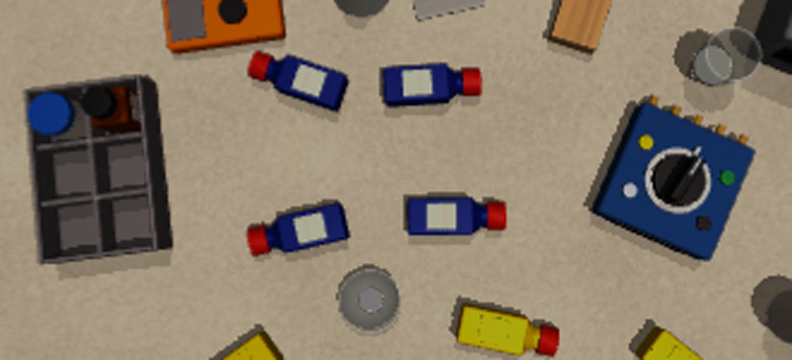

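```bash
cat > meas.py <<'E'
from h import *
def comps(m,a=15):
    n,l,stt,ce=cv2.connectedComponentsWithStats(m.astype(np.uint8))
    return [(ce[i],stt[i],l==i) for i in range(1,n) if stt[i,4]>a]
def hsvof(img):
    return [x.astype(int) for x in cv2.split(cv2.cvtColor(img,cv2.COLOR_RGB2HSV))]
def lying(img,cl):
    H,S,V=hsvof(img)
    blue=(H>105)&(H<130)&(S>120)&(V>40)
    blue=cv2.morphologyEx(blue.astype(np.uint8),cv2.MORPH_CLOSE,np.ones((9,9)))>0
    red=[np.median(cl[m],0) for ce,s,m in comps(((H<8)|(H>172))&(S>150)&(V>90))]
    for ce,s,m in comps(blue,100):
        if s[4]>900: continue
        P=cl[m]; P=P[(P[:,2]>.0425)&(P[:,2]<.05)]
        if len(P)<50: continue
        (cx,cy),(w,h),a=cv2.minAreaRect((P[:,:2]*1000).astype(np.float32))
        if w<h: w,h,a=h,w,a+90
        d=np.array([np.cos(np.radians(a)),np.sin(np.radians(a))])
        r=min(red,key=lambda r:np.hypot(r[0]*1000-cx,r[1]*1000-cy)); rr=r[:2]*1000-[cx,cy]
        if d@rr<0:d=-d
        print('bottle body ctr',round(cx,1),round(cy,1),'len',round(w,1),round(h,1),'c yaw',np.degrees(np.arctan2(d[1],d[0])).round(1),'cap dist',np.linalg.norm(rr).round(1),'cap yaw',np.degrees(np.arctan2(rr[1],rr[0])).round(1), 'meanctr',P.mean(0).round(4))
E
python3 - <<'E'
from meas import *
d=np.load('top0.npz');img=d['img'];cl=d['cl']
lying(img,cl)
# crate rim
box=np.zeros(img.shape[:2],bool);box[165:260,90:175]=1
m=box&(np.abs(cl[...,2]-.070)<.003)
P=cl[m];(c,sz,a)=cv2.minAreaRect((P[:,:2]*1000).astype(np.float32));print('crate',c,sz,a)
H,S,V=hsvof(img)
box=np.zeros(img.shape[:2],bool);box[175:255,330:410]=1
m=box&(np.abs(cl[...,2]-.050)<.003)
P=cl[m];r=cv2.minAreaRect((P[:,:2]*1000).astype(np.float32));print('valve',r)
tags={}
c=cam('top')
for n,mm in dict(green=(H>50)&(H<80)&(S>120)&(V>60),yellow=(H>22)&(H<35)&(S>120)&(V>90),white=(S<60)&(V>150)).items():
    for ce,s,m in comps(mm&box,4):
        print(n,ce.round(1),s[4],onplane(c,ce,.055).round(4)[0], np.median(cl[m],0).round(3))
cv2.imwrite('pics/valve.png',cv2.resize(img[170:260,325:415],None,fx=6,fy=6,interpolation=cv2.INTER_CUBIC)[:,:,::-1])
E
```

```text
bottle body ctr 652.2 78.9 len 84.2 43.1 c yaw 70.7 cap dist 68.5 cap yaw 70.6 meanctr [0.6516 0.077  0.0458]
bottle body ctr 647.0 -56.5 len 82.5 43.7 c yaw -87.5 cap dist 69.3 cap yaw -89.0 meanctr [ 0.6467 -0.0553  0.0457]
bottle body ctr 482.3 -87.0 len 85.5 44.0 c yaw -90.7 cap dist 66.4 cap yaw -91.9 meanctr [ 0.4816 -0.0841  0.0456]
bottle body ctr 468.6 79.2 len 86.3 44.3 c yaw 102.6 cap dist 66.1 cap yaw 102.8 meanctr [0.4697 0.076  0.0456]
crate (544.7831420898438, 344.04925537109375) (216.3467254638672, 148.11158752441406) 6.698207378387451
valve ((521.9978637695312, -371.60137939453125), (150.1158447265625, 149.58653259277344), 64.9120864868164)
green [392.7 213.6] 27 [ 0.5241 -0.4321  0.055 ] [ 0.523 -0.433  0.055]
yellow [358.7 198.7] 26 [ 0.5692 -0.3347  0.055 ] [ 0.568 -0.335  0.055]
white [334.5 175.7] 6 [ 0.6383 -0.2662  0.055 ] [ 0.648 -0.276 -0.002]
white [338.  194.7] 286 [ 0.5815 -0.2746  0.055 ] [ 0.583 -0.282 -0.   ]
white [362.3 177.7] 6 [ 0.6311 -0.3479  0.055 ] [ 0.64  -0.363 -0.001]
white [369.2 180.1] 24 [ 0.6236 -0.3678  0.055 ] [ 0.632 -0.382  0.   ]
wh
[... 1728 characters left out ...]
 242.8] 5 [ 0.4395 -0.4313  0.055 ] [ 0.438 -0.45  -0.   ]
white [331.8 248.6] 9 [ 0.4251 -0.2517  0.055 ] [ 0.422 -0.261 -0.001]
white [341.  247.2] 8 [ 0.4285 -0.2784  0.055 ] [ 0.426 -0.289  0.001]
white [346.3 248.8] 6 [ 0.4238 -0.2937  0.055 ] [ 0.423 -0.305  0.001]
white [350.3 247.5] 6 [ 0.4275 -0.3053  0.055 ] [ 0.426 -0.317 -0.   ]
white [360.5 250.3] 15 [ 0.419  -0.3345  0.055 ] [ 0.415 -0.347  0.   ]
white [368.8 250.2] 22 [ 0.4191 -0.3582  0.055 ] [ 0.417 -0.371 -0.   ]
white [395.2 250.6] 45 [ 0.4171 -0.4342  0.055 ] [ 0.414 -0.45   0.   ]
white [347.  253.2] 5 [ 0.4113 -0.2952  0.055 ] [ 0.409 -0.307  0.003]
white [385.4 253.3] 7 [ 0.4097 -0.4058  0.055 ] [ 0.405 -0.425 -0.001]
```

View pics/valve.png

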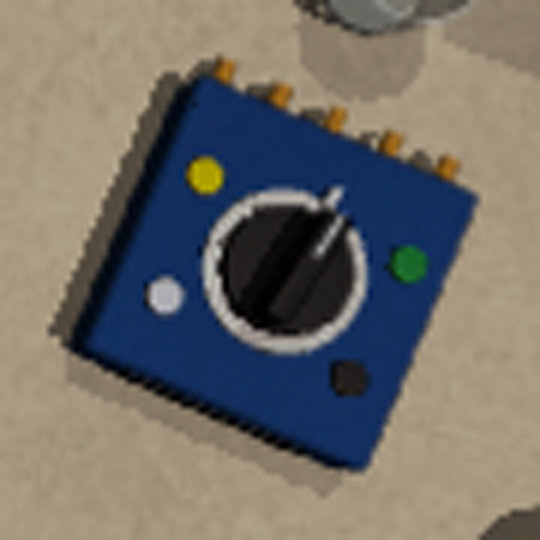

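The tags fix the valve's own x axis at about −25°. Green is at −88° and the pointer at about −32°, so the knob turns about 56° clockwise. Next is a move planner that converts a target pose into tool-axis numbers.

```bash
cat > plan.py <<'E'
from h import *
def cur():
    s=bot.get_state(); return np.array(s['tcp_pos'],float),rv(s['orientation'])
def pose(G,x,z):
    x=np.array(x,float);x/=np.linalg.norm(x);z=np.array(z,float);z-=x*(z@x);z/=np.linalg.norm(z)
    return np.array(G,float)+.011*x, R.from_matrix(np.c_[x,np.cross(z,x),z])
def rel(p,q):
    t=np.round(p[1].inv().apply(q[0]-p[0])*1000); r=np.round((p[1].inv()*q[1]).as_rotvec(degrees=True),1)
    e=(p[0]+p[1].apply(t/1000), p[1]*R.from_rotvec(r,degrees=True))
    return t,r,e
def chain(qs,p=None):
    p=p or cur()
    for q in qs:
        t,r,p=rel(p,q); print(t.astype(int).tolist(),r.tolist(),'|d|',round(np.linalg.norm(t)),'ang',round(np.linalg.norm(r),1))
    return p
def bot_pose(G,yaw,tau,sgn=1):
    c=np.array([np.cos(np.radians(yaw)),np.sin(np.radians(yaw)),0]);t=np.radians(tau)
    x=np.cos(t)*np.array([0,0,-1.])+np.sin(t)*c
    n=np.array([np.sin(np.radians(yaw)),-np.cos(np.radians(yaw)),0])*sgn
    return pose(G,x,n)
def down(G,jawyaw):
    j=np.radians(jawyaw); return pose(G,[0,0,-1],[np.cos(j),np.sin(j),0])
def back(q,d): return (q[0]-d*q[1].as_matrix()[:,0],q[1])
E
python3 - <<'E'
from plan import *
yaw=70.7;c=np.array([np.cos(np.radians(yaw)),np.sin(np.radians(yaw)),0])
ctr=np.array([.652,.0785,.028]);G=ctr+.009*c
for s in (1,-1):
    g=bot_pose(G,yaw,-30,s); print(s); chain([back(g,.15),g, bot_pose(G+[0,0,.1],yaw,10,s),bot_pose([G[0],G[1],.09],yaw,60,s)])
E
```

```text
1
[91, -592, -286] [88.2, 23.6, -23.4] |d| 664 ang 94.3
[150, 0, 0] [-0.0, -0.0, 0.0] |d| 150 ang 0.0
[-90, -43, 0] [-0.1, -0.0, 40.0] |d| 100 ang 40.0
[34, 2, 0] [0.0, -0.0, 50.0] |d| 34 ang 50.0
-1
[91, -592, -286] [-87.4, 23.4, 23.5] |d| 664 ang 93.5
[150, 0, 0] [0.0, -0.1, -0.0] |d| 150 ang 0.1
[-90, 43, 0] [0.0, 0.1, -40.0] |d| 100 ang 40.0
[34, -2, 0] [0.0, -0.0, -50.0] |d| 34 ang 50.0
```

>>> drive_tool(rows=[[[0,-40,-20,6,1.6,-1.6,0],[0,-84,-40,13,3.5,-3.5,0],[0,-127,-61,19.5,5.2,-5.2,0],[0,-170,-82,26,7,-7,0],[0,-213,-103,32,8.6,-8.6,0],[0,-256,-124,39,10.4,-10.4,0],[0,-299,-144,45,12,-12,0],[0,-342,-165,52,14,-14,0],[0,-385,-186,58,15.5,-15.5,0],[0,-420,-203,62,16.6,-16.6,0]]])

```text
time_s: 1.2
tcp_pos: [0.5437, 0.2846, 0.2392]
orientation: [-0.415, 1.611, -0.198]
ft_force: [0.9, 0.3, -0.7]
opening: 0.999
```

```bash
cat > b.py <<'E'
import sys
from plan import *
# usage: b.py x y yaw along sgn [z]
x,y,yaw,al,s=map(float,sys.argv[1:6])
c=np.array([np.cos(np.radians(yaw)),np.sin(np.radians(yaw)),0])
G=np.array([x,y,.028])+al*c
g=bot_pose(G,yaw,-30,s); st(); chain([back(g,.12),g])
E
python3 b.py .652 .0785 70.7 .009 1
```

```text
1.2 [0.5437 0.2846 0.2392] op 0.9990637277735759 F [ 0.9  0.3 -0.7]
[[-0.036, -0.146, 0.989], [-0.38, 0.917, 0.121], [-0.924, -0.371, -0.089]] [-1.01  0.46  0.43  1.39  0.11  1.58 -0.47]
[159, -110, 121] [25.8, 7.0, -6.8] |d| 228 ang 27.6
[120, 0, -1] [0.0, 0.0, 0.0] |d| 120 ang 0.0
```

>>> drive_tool(rows=[[[20,-20,20,4.3,1.2,-1.1,0],[48,-38,42,8.6,2.3,-2.3,0],[76,-57,63,13,3.5,-3.4,0],[104,-75,84,17,4.7,-4.5,0],[132,-93,105,21.5,5.8,-5.7,0],[159,-110,121,25.8,7,-6.8,0],[159,-110,121,25.8,7,-6.8,0],[159,-110,121,25.8,7,-6.8,0],[159,-110,121,25.8,7,-6.8,0],[159,-110,121,25.8,7,-6.8,0]]])

```text
time_s: 2.2
tcp_pos: [0.6726, 0.1429, 0.123]
orientation: [-0.154, 1.604, -0.663]
ft_force: [0.9, 0.1, -0.0]
opening: 1.002
```

```bash
python3 b.py .652 .0785 70.7 .009 1; python3 - <<'E'
from h import *
c=cam('wrist');save(c,'w1')
E
```

```text
2.2 [0.6726 0.1429 0.123 ] op 1.001684791256324 F [ 0.9  0.1 -0. ]
[[-0.162, 0.28, 0.946], [-0.47, 0.822, -0.323], [-0.868, -0.497, -0.001]] [-0.77  0.79  0.55  1.23  0.03  1.53 -0.64]
[3, -3, 2] [0.4, 0.2, -0.2] |d| 5 ang 0.5
[120, 0, 0] [0.0, -0.0, -0.0] |d| 120 ang 0.0
```

View pics/w1.png

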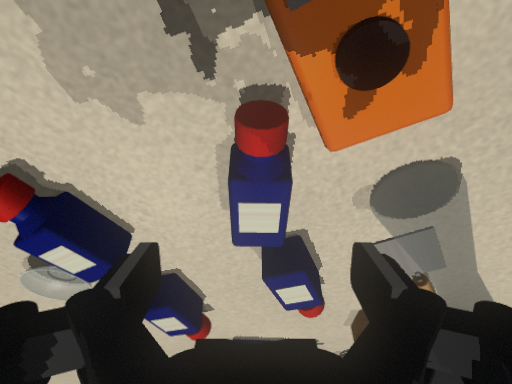

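The wrist view shows the bottle centred between the fingers at about column 258. Moving in and closing.

>>> drive_tool(rows=[[[25,-3,2,0.4,0.2,-0.2,0],[55,-3,2,0.4,0.2,-0.2,0],[85,-3,2,0.4,0.2,-0.2,0],[110,-3,2,0.4,0.2,-0.2,0],[123,-3,2,0.4,0.2,-0.2,0],[123,-3,2,0.4,0.2,-0.2,0],[123,-3,2,0.4,0.2,-0.2,1],[123,-3,2,0.4,0.2,-0.2,1],[123,-3,2,0.4,0.2,-0.2,1],[123,-3,2,0.4,0.2,-0.2,1]]])

```text
time_s: 3.25
tcp_pos: [0.6546, 0.0812, 0.0182]
orientation: [-0.149, 1.604, -0.673]
ft_force: [-0.1, 2.6, 5.5]
opening: 0.533
```

```bash
cat > u.py <<'E'
import sys
from plan import *
# uprighting from current pose: u.py X Y yaw sgn zg
x,y,yaw,s,zg=map(float,sys.argv[1:6])
st()
a=bot_pose([x,y,.15],yaw,10,s); b=bot_pose([x,y,.10],yaw,60,s); f=bot_pose([x,y,zg],yaw,60,s)
p=chain([a,b,f])
E
python3 u.py .655 .087 70.7 1 .053
```

```text
3.25 [0.6546 0.0812 0.0182] op 0.5328105642076149 F [-0.1  2.6  5.5]
[[-0.166, 0.287, 0.943], [-0.472, 0.817, -0.332], [-0.866, -0.5, 0.0]] [-0.74  0.83  0.54  1.41  0.03  1.3  -0.64]
[-109, -54, -1] [-0.1, 0.0, 40.0] |d| 122 ang 40.0
[46, -1, 0] [0.0, -0.0, 50.0] |d| 46 ang 50.0
[24, -40, 0] [0.0, -0.0, 0.0] |d| 47 ang 0.0
```

>>> drive_tool(rows=[[[-17,-10,0,0,0,0,1],[-35,-20,0,0,0,3,1],[-50,-28,0,0,0,8,1],[-65,-35,0,0,0,14,1],[-80,-42,0,0,0,21,1],[-95,-48,0,0,0,28,1],[-104,-52,0,0,0,34,1],[-109,-54,0,0,0,40,1],[-109,-54,0,0,0,40,1],[-109,-54,0,0,0,40,1]]])

```text
time_s: 4.25
tcp_pos: [0.6561, 0.0867, 0.1389]
orientation: [0.398, 1.523, -0.133]
ft_force: [-1.3, 0.3, -2.6]
opening: 0.527
```

>>> drive_tool(rows=[[[5,0,0,0,0,6,1],[10,0,0,0,0,12,1],[15,0,0,0,0,18,1],[20,0,0,0,0,24,1],[25,0,0,0,0,30,1],[31,0,0,0,0,36,1],[37,-1,0,0,0,43,1],[46,-1,0,0,0,50,1],[46,-1,0,0,0,50,1],[46,-1,0,0,0,50,1]]])

```text
time_s: 5.25
tcp_pos: [0.6581, 0.0953, 0.0914]
orientation: [1.019, 1.237, 0.551]
ft_force: [0.4, 0.8, -2.0]
opening: 0.534
```

```bash
python3 u.py .655 .087 70.7 1 .053;  python3 - <<'E'
from h import *
c=cam('scene');save(c,'s1')
cv2.imwrite('pics/s1c.png',cv2.resize(c['img'][100:260,180:380],None,fx=3.5,fy=3.5)[:,:,::-1])
E
```

```text
5.25 [0.6581 0.0953 0.0914] op 0.5335250271925933 F [ 0.4  0.8 -2. ]
[[0.283, 0.171, 0.944], [0.816, 0.475, -0.33], [-0.505, 0.863, -0.005]] [ 0.14  0.58  0.14  1.87 -1.32  1.19  0.8 ]
[-30, 38, 0] [-0.2, -0.3, -49.7] |d| 48 ang 49.7
[45, -1, 0] [0.0, 0.0, 50.0] |d| 45 ang 50.0
[24, -41, 0] [0.1, 0.0, 0.0] |d| 48 ang 0.1
```

View pics/s1c.png

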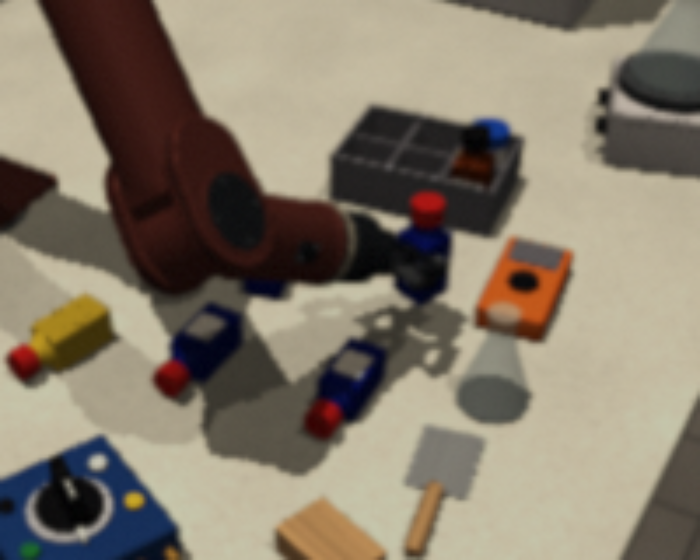

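The bottle is upright in the gripper at crop (425,250). The wrist elbow is low over the lying bottles, so I'll check its clearance.

```bash
python3 - <<'E'
from h import *
c=cam('scene');cl=cloud(c)
for u,v in [(150,280),(190,288),(240,285),(300,270),(330,280),(345,272),(230,240),(420,290),(400,280)]:
    uu,vv=int(180+u/3.5),int(100+v/3.5); print((u,v),c['img'][vv,uu],cl[vv,uu].round(3))
H=cl[...,2]
m=(c['img'][...,0].astype(int)>1.6*c['img'][...,2])&(c['img'][...,0]<110)&(H>0.03)&(cl[...,0]>.2)
P=cl[m]; i=np.argsort(P[:,2])[:15]; print(P[i].round(3))
E
```

```text
(150, 280) [46 39 34] [ 0.535 -0.242  0.235]
(190, 288) [33 26 21] [ 0.563 -0.218  0.221]
(240, 285) [55 52 47] [0.444 0.044 0.003]
(300, 270) [22  8  6] [ 0.62  -0.122  0.2  ]
(330, 280) [98 94 78] [ 0.631 -0.078  0.162]
(345, 272) [36 33 27] [ 0.643 -0.073  0.177]
(230, 240) [28 16 16] [ 0.608 -0.221  0.294]
(420, 290) [ 6  6 18] [0.665 0.071 0.067]
(400, 280) [ 7  7 26] [0.638 0.075 0.063]
[[ 0.275 -0.423  0.03 ]
 [ 0.343 -0.218  0.03 ]
 [ 0.314 -0.388  0.03 ]
 [ 0.698 -0.287  0.03 ]
 [ 0.653 -0.135  0.03 ]
 [ 0.355 -0.191  0.03 ]
 [ 0.564 -0.46   0.03 ]
 [ 0.267 -0.434  0.03 ]
 [ 0.335 -0.364  0.03 ]
 [ 0.668 -0.133  0.03 ]
 [ 0.332 -0.366  0.03 ]
 [ 0.603 -0.376  0.03 ]
 [ 0.402  1.964  0.03 ]
 [ 0.317 -0.381  0.03 ]
 [ 0.369 -0.122  0.031]]
```

>>> drive_tool(rows=[[[4,-6,0,0,0,0,1],[8,-13,0,0,0,0,1],[12,-20,0,0,0,0,1],[16,-27,0,0,0,0,1],[19,-33,0,0,0,0,1],[22,-38,0,0,0,0,1],[24,-41,0,0,0,0,1],[24,-41,0,0,0,0,1],[24,-41,0,0,0,0,1],[24,-41,0,0,0,0,1]]])

```text
time_s: 6.35
tcp_pos: [0.6588, 0.0944, 0.046]
orientation: [1.021, 1.23, 0.553]
ft_force: [-2.5, -0.7, 4.2]
opening: 0.531
```

```bash
python3 - <<'E'
from h import *
st()
c=cam('scene');save(c,'s2')
cv2.imwrite('pics/s2c.png',cv2.resize(c['img'][130:220,260:360],None,fx=6,fy=6)[:,:,::-1])
E
```

```text
6.35 [0.6588 0.0944 0.046 ] op 0.5308630907892659 F [-2.5 -0.7  4.2]
[[0.287, 0.167, 0.943], [0.816, 0.472, -0.332], [-0.501, 0.866, -0.001]] [ 0.16  0.66  0.13  1.87 -1.36  1.17  0.89]
```

View pics/s2c.png

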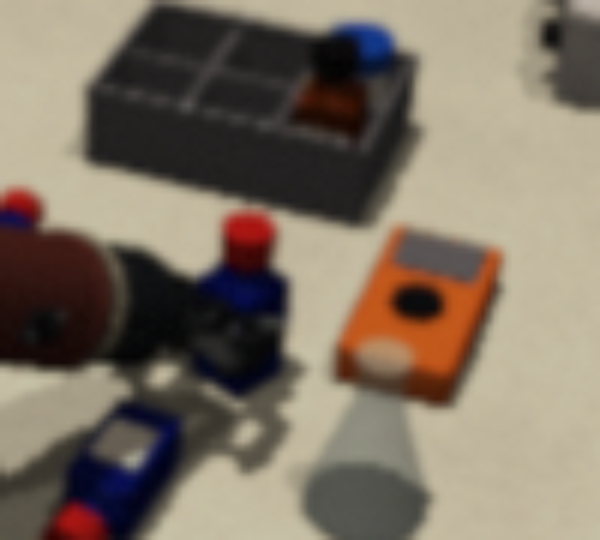

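The wrist force reads +4 N up, so the base is touching the bench. Release and back off along the tool.

>>> drive_tool(rows=[[[0,0,0,0,0,0,0.3],[0,0,0,0,0,0,0.1],[0,0,0,0,0,0,0],[0,0,0,0,0,0,0],[-15,0,0,0,0,0,0],[-40,0,0,0,0,0,0],[-75,0,0,0,0,0,0],[-110,10,0,0,0,-4,0],[-130,30,0,0,0,-11,0],[-140,60,0,0,0,-19,0]]])

```text
time_s: 7.4
tcp_pos: [0.6277, 0.0019, 0.1678]
orientation: [0.796, 1.364, 0.28]
ft_force: [0.9, 1.5, -0.6]
opening: 0.998
```

```bash
python3 - <<'E'
from meas import *
st()
c=cam('scene');save(c,'s3')
c=cam('top');save(c,'t3');lying(c['img'],cloud(c))
E
python3 b.py .4686 .079 102.6 .009 1;python3 b.py .4686 .079 102.6 .009 -1
```

```text
7.4 [0.6277 0.0019 0.1678] op 0.997984297328548 F [ 0.9  1.5 -0.6]
[[0.221, 0.261, 0.94], [0.611, 0.714, -0.342], [-0.76, 0.649, -0.002]] [ 0.04  0.35  0.31  1.8  -0.9   1.18  0.42]
bottle body ctr 469.0 79.0 len 87.3 44.2 c yaw 102.3 cap dist 65.8 cap yaw 103.1 meanctr [0.4699 0.0765 0.0457]
bottle body ctr 474.6 -119.1 len 38.2 18.5 c yaw -27.6 cap dist 33.4 cap yaw -80.6 meanctr [ 0.4744 -0.1161  0.0459]
7.5 [0.6322 0.0107 0.1766] op 1.002788178561767 F [-0.5  1.8 -0. ]
[[0.223, 0.242, 0.944], [0.615, 0.716, -0.329], [-0.756, 0.654, 0.011]] [ 0.03  0.34  0.3   1.79 -0.9   1.18  0.42]
[81, 15, -211] [-33.7, 3.9, -68.8] |d| 227 ang 76.7
[120, 0, 0] [0.0, -0.0, 0.0] |d| 120 ang 0.0
7.5 [0.6322 0.0107 0.1766] op 1.002788178561767 F [-0.5  1.8 -0. ]
[[0.223, 0.242, 0.944], [0.615, 0.716, -0.329], [-0.756, 0.654, 0.011]] [ 0.03  0.34  0.3   1.79 -0.9   1.18  0.42]
[81, 15, -211] [121.0, -85.8, -4.8] |d| 227 ang 148.4
[120, 0, 0] [-0.0, 0.0, 0.0] |d| 120 ang 0.0
```

View pics/s3.png

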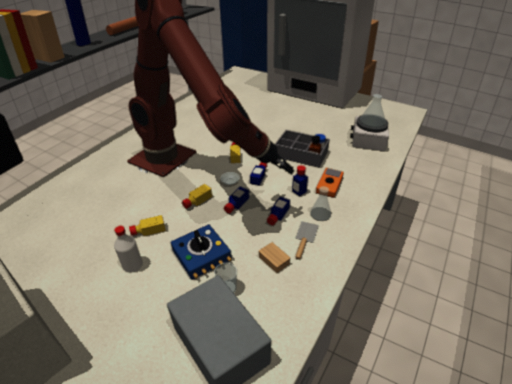

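Bottle 0 stands at scene pixel (300,182). Next is the bottle near (0.469, 0.079).

>>> drive_tool(rows=[[[-20,18,-10,0,0,0,0],[-40,36,-25,-3,0,-7,0],[-35,40,-55,-7,1,-14,0],[-20,40,-85,-10,1,-22,0],[0,38,-115,-14,2,-30,0],[20,34,-145,-18,2,-38,0],[40,30,-170,-22,3,-46,0],[55,25,-190,-26,3,-54,0],[70,20,-205,-30,3.5,-62,0],[81,15,-211,-33.7,3.9,-68.8,0]]])

```text
time_s: 8.5
tcp_pos: [0.4505, 0.1399, 0.1171]
orientation: [-0.556, 1.48, -0.23]
ft_force: [-0.2, -0.0, 0.4]
opening: 1.0
```

```bash
python3 b.py .469 .079 102.6 .009 1; python3 - <<'E'
from h import *
c=cam('wrist');save(c,'w2')
E
```

```text
8.5 [0.4505 0.1399 0.1171] op 1.000027062804709 F [-0.2 -0.   0.4]
[[0.098, -0.187, 0.977], [-0.475, 0.854, 0.211], [-0.874, -0.485, -0.005]] [-0.69  0.23 -0.04  1.97  0.47  1.25 -0.73]
[-5, -3, 5] [-0.2, -0.5, -1.0] |d| 8 ang 1.1
[120, 0, 0] [-0.0, 0.0, 0.0] |d| 120 ang 0.0
```

View pics/w2.png

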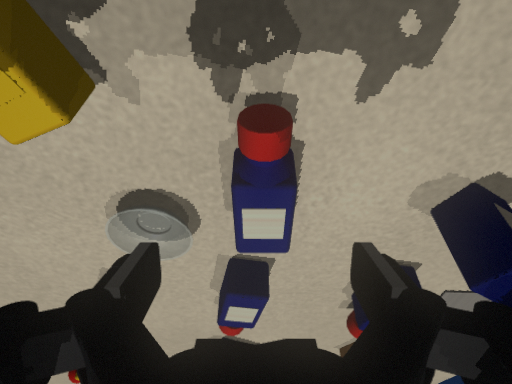

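Bottle centred at about column 264, consistent with the +5 mm correction. Moving in.

>>> drive_tool(rows=[[[20,-3,5,-0.2,-0.5,-1,0],[50,-3,5,-0.2,-0.5,-1,0],[80,-3,5,-0.2,-0.5,-1,0],[105,-3,5,-0.2,-0.5,-1,0],[115,-3,5,-0.2,-0.5,-1,0],[115,-3,5,-0.2,-0.5,-1,0],[115,-3,5,-0.2,-0.5,-1,1],[115,-3,5,-0.2,-0.5,-1,1],[115,-3,5,-0.2,-0.5,-1,1],[115,-3,5,-0.2,-0.5,-1,1]]])

```text
time_s: 9.55
tcp_pos: [0.4678, 0.0846, 0.0179]
orientation: [-0.567, 1.469, -0.236]
ft_force: [-1.3, 0.8, 4.6]
opening: 0.535
```

```bash
python3 u.py .467 .100 102.6 1 .053
```

```text
9.55 [0.4678 0.0846 0.0179] op 0.5346981507451314 F [-1.3  0.8  4.6]
[[0.108, -0.187, 0.976], [-0.484, 0.848, 0.216], [-0.869, -0.495, 0.001]] [-0.63  0.35  0.01  2.07  0.56  1.02 -0.78]
[-114, -45, 3] [-0.1, 0.1, 39.7] |d| 123 ang 39.7
[45, -1, 0] [-0.1, -0.0, 50.0] |d| 45 ang 50.0
[24, -41, 0] [0.0, -0.0, 0.0] |d| 48 ang 0.0
```

```bash
python3 u.py .505 .105 102.6 1 .053
```

```text
9.55 [0.4678 0.0846 0.0179] op 0.5346981507451314 F [-1.3  0.8  4.6]
[[0.108, -0.187, 0.976], [-0.484, 0.848, 0.216], [-0.869, -0.495, 0.001]] [-0.63  0.35  0.01  2.07  0.56  1.02 -0.78]
[-112, -48, 41] [-0.1, 0.1, 39.7] |d| 129 ang 39.7
[45, 0, 0] [-0.1, -0.0, 50.0] |d| 45 ang 50.0
[23, -41, 0] [0.0, -0.0, 0.0] |d| 47 ang 0.0
```

>>> drive_tool(rows=[[[-17,-10,0,0,0,0,1],[-35,-20,5,0,0,3,1],[-50,-28,11,0,0,8,1],[-65,-34,18,0,0,14,1],[-80,-39,25,0,0,21,1],[-95,-44,32,0,0,28,1],[-106,-47,38,0,0,34,1],[-112,-48,41,0,0,39.7,1],[-112,-48,41,0,0,39.7,1],[-112,-48,41,0,0,39.7,1]]])

```text
time_s: 10.55
tcp_pos: [0.5039, 0.1057, 0.1377]
orientation: [-0.036, 1.58, 0.304]
ft_force: [0.5, 0.3, -2.5]
opening: 0.531
```

>>> drive_tool(rows=[[[5,0,0,0,0,6,1],[10,0,0,0,0,12,1],[15,0,0,0,0,18,1],[20,0,0,0,0,24,1],[25,0,0,0,0,30,1],[31,0,0,0,0,36,1],[37,-1,0,0,0,43,1],[45,-1,0,0,0,50,1],[45,-1,0,0,0,50,1],[45,-1,0,0,0,50,1]]])

```text
time_s: 11.55
tcp_pos: [0.5017, 0.1139, 0.0924]
orientation: [0.667, 1.525, 0.979]
ft_force: [1.2, 0.1, -1.0]
opening: 0.533
```

```bash
python3 u.py .505 .105 102.6 1 .053;  python3 - <<'E'
from h import *
c=cam('scene');save(c,'s4')
cv2.imwrite('pics/s4c.png',cv2.resize(c['img'][80:260,180:380],None,fx=3.3,fy=3.3)[:,:,::-1])
E
```

```text
11.55 [0.5017 0.1139 0.0924] op 0.5327983047981507 F [ 1.2  0.1 -1. ]
[[-0.191, -0.106, 0.976], [0.843, 0.491, 0.218], [-0.502, 0.865, -0.005]] [ 0.21  0.59  0.04  1.84 -0.91  1.46  0.95]
[-30, 37, 1] [-0.2, -0.2, -49.8] |d| 48 ang 49.8
[46, 0, 0] [0.0, -0.0, 50.0] |d| 46 ang 50.0
[23, -41, 0] [0.0, -0.0, -0.0] |d| 47 ang 0.0
```

View pics/s4c.png

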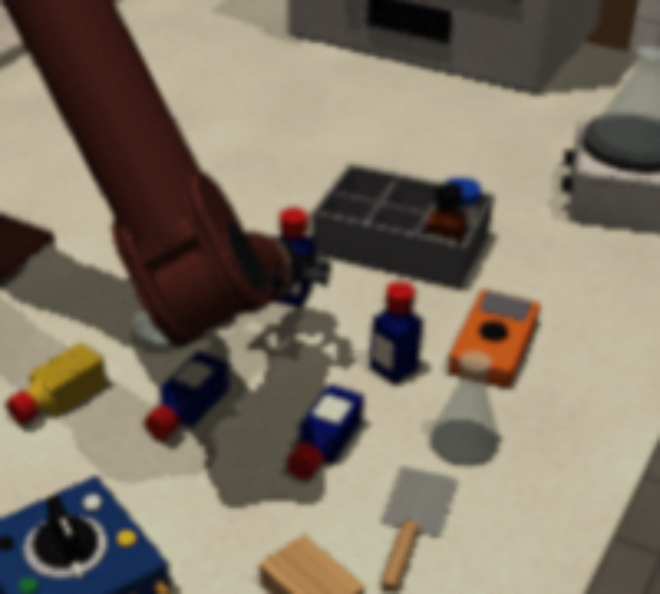

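Upright in the grip at crop (293,258). Bottle 0 stands well at (397,335). Lower and release.

>>> drive_tool(rows=[[[4,-6,0,0,0,0,1],[8,-13,0,0,0,0,1],[12,-20,0,0,0,0,1],[16,-27,0,0,0,0,1],[19,-33,0,0,0,0,1],[22,-38,0,0,0,0,1],[24,-41,0,0,0,0,1],[24,-42,0,0,0,0,1],[24,-42,0,0,0,0,1],[24,-42,0,0,0,0,1]]])

```text
time_s: 12.6
tcp_pos: [0.5026, 0.1122, 0.0501]
orientation: [0.673, 1.517, 0.988]
ft_force: [-9.2, -14.2, 39.9]
opening: 0.537
```

>>> drive_tool(rows=[[[0,0,0,0,0,0,0.3],[0,0,0,0,0,0,0.1],[0,0,0,0,0,0,0],[0,0,0,0,0,0,0],[-15,0,0,0,0,0,0],[-40,0,0,0,0,0,0],[-75,0,0,0,0,0,0],[-110,10,0,0,0,-4,0],[-130,30,0,0,0,-11,0],[-140,60,0,0,0,-19,0]]])

```text
time_s: 13.6
tcp_pos: [0.5234, 0.0185, 0.1674]
orientation: [0.4, 1.568, 0.716]
ft_force: [1.6, 1.3, 0.4]
opening: 1.0
```

```bash
python3 - <<'E'
from meas import *
st()
c=cam('scene');save(c,'s5')
cv2.imwrite('pics/s5c.png',cv2.resize(c['img'][80:260,180:380],None,fx=3.3,fy=3.3)[:,:,::-1])
c=cam('top');save(c,'t5');lying(c['img'],cloud(c))
E
python3 b.py .482 -.086 -90.7 .009 1;python3 b.py .482 -.086 -90.7 .009 -1
```

```text
13.6 [0.5234 0.0185 0.1674] op 1.0003850557545406 F [1.6 1.3 0.4]
[[-0.137, -0.157, 0.978], [0.636, 0.743, 0.208], [-0.759, 0.651, -0.002]] [ 0.14  0.38  0.16  1.75 -0.67  1.46  0.74]
bottle body ctr 647.6 -56.6 len 81.6 41.4 c yaw -87.0 cap dist 62.2 cap yaw -84.1 meanctr [ 0.6504 -0.0584  0.0458]
bottle body ctr 473.2 -108.1 len 58.2 32.3 c yaw -43.7 cap dist 43.3 cap yaw -77.0 meanctr [ 0.4764 -0.1118  0.0455]
13.7 [0.5258 0.0248 0.1754] op 1.0027712485217346 F [-0.4  1.6 -0. ]
[[-0.132, -0.174, 0.976], [0.636, 0.74, 0.219], [-0.76, 0.65, 0.013]] [ 0.14  0.37  0.15  1.75 -0.67  1.46  0.74]
[-65, -156, -82] [-167.6, 15.6, -10.5] |d| 188 ang 168.7
[120, 0, 0] [-0.0, -0.0, -0.0] |d| 120 ang 0.0
13.7 [0.5258 0.0248 0.1754] op 1.0027712485217346 F [-0.4  1.6 -0. ]
[[-0.132, -0.174, 0.976], [0.636, 0.74, 0.219], [-0.76, 0.65, 0.013]] [ 0.14  0.37  0.15  1.75 -0.67  1.46  0.74]
[-65, -156, -82] [11.3, -7.1, -10.6] |d| 188 ang 17.0
[120, 0, 0] [0.0, 0.0, 0.0] |d| 120 ang 0.0
```

View pics/s5c.png

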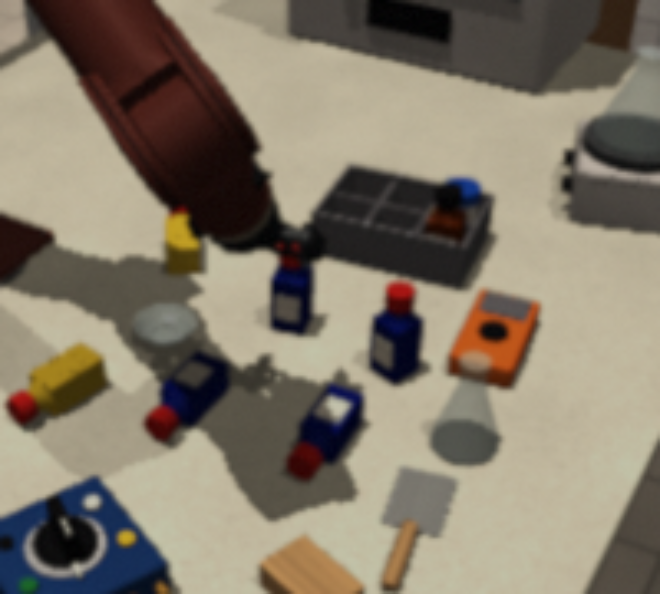

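>>> drive_tool(rows=[[[-10,-20,-10,2,-1,-2,0],[-20,-45,-22,4,-2,-4,0],[-32,-75,-38,6,-4,-6,0],[-45,-105,-55,8,-5,-8,0],[-55,-130,-70,10,-6,-9,0],[-65,-156,-82,11.3,-7.1,-10.6,0],[-65,-156,-82,11.3,-7.1,-10.6,0],[-65,-156,-82,11.3,-7.1,-10.6,0],[-65,-156,-82,11.3,-7.1,-10.6,0],[-65,-156,-82,11.3,-7.1,-10.6,0]]])

```text
time_s: 14.7
tcp_pos: [0.4774, -0.1501, 0.114]
orientation: [0.427, 1.541, 0.401]
ft_force: [0.0, 1.1, 0.5]
opening: 1.003
```

```bash
python3 b.py .482 -.086 -90.7 .009 -1; python3 - <<'E'
from h import *
c=cam('wrist');save(c,'w3')
E
```

```text
14.7 [ 0.4774 -0.1501  0.114 ] op 1.0034229692722842 F [0.  1.1 0.5]
[[-0.006, 0.019, 1.0], [0.504, 0.864, -0.013], [-0.864, 0.503, -0.014]] [ 0.27  0.36  0.3   1.84 -0.56  1.33  0.79]
[-7, 5, 4] [-0.5, -0.7, -0.2] |d| 9 ang 0.9
[120, 0, 0] [0.0, 0.0, -0.0] |d| 120 ang 0.0
```

View pics/w3.png

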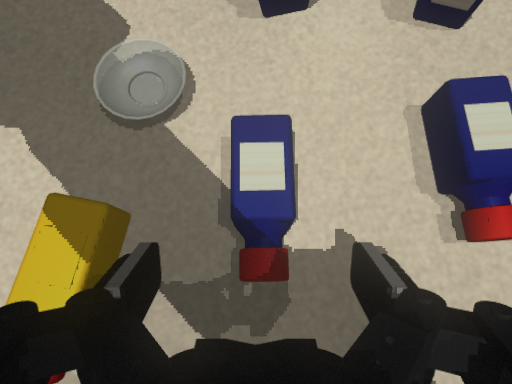

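>>> drive_tool(rows=[[[18,5,4,-0.5,-0.7,-0.2,0],[48,5,4,-0.5,-0.7,-0.2,0],[78,5,4,-0.5,-0.7,-0.2,0],[103,5,4,-0.5,-0.7,-0.2,0],[113,5,4,-0.5,-0.7,-0.2,0],[113,5,4,-0.5,-0.7,-0.2,0],[113,5,4,-0.5,-0.7,-0.2,1],[113,5,4,-0.5,-0.7,-0.2,1],[113,5,4,-0.5,-0.7,-0.2,1],[113,5,4,-0.5,-0.7,-0.2,1]]])

```text
time_s: 15.75
tcp_pos: [0.4813, -0.0909, 0.0198]
orientation: [0.42, 1.525, 0.399]
ft_force: [-0.4, -2.7, 5.8]
opening: 0.533
```

```bash
python3 u.py .49 -.175 -90.7 -1 .057
```

```text
15.75 [ 0.4813 -0.0909  0.0198] op 0.5329300940263934 F [-0.4 -2.7  5.8]
[[0.009, 0.011, 1.0], [0.499, 0.866, -0.015], [-0.866, 0.499, 0.002]] [ 0.23  0.43  0.24  1.97 -0.65  1.1   0.85]
[-146, -15, 10] [-0.1, 0.2, -40.0] |d| 147 ang 40.0
[45, 0, 0] [0.0, -0.0, -50.0] |d| 45 ang 50.0
[21, 37, 0] [0.0, -0.0, 0.0] |d| 43 ang 0.0
```

>>> drive_tool(rows=[[[-17,10,0,0,0,0,1],[-35,20,1,0,0,-3,1],[-55,22,3,0,0,-8,1],[-75,18,5,0,0,-14,1],[-95,11,6,0,0,-21,1],[-115,3,8,0,0,-28,1],[-132,-7,9,0,0,-34,1],[-146,-15,10,0,0,-40,1],[-146,-15,10,0,0,-40,1],[-146,-15,10,0,0,-40,1]]])

```text
time_s: 16.75
tcp_pos: [0.489, -0.1752, 0.1375]
orientation: [-0.124, 1.568, -0.145]
ft_force: [-0.1, 0.6, -2.4]
opening: 0.529
```

>>> drive_tool(rows=[[[5,0,0,0,0,-6,1],[10,0,0,0,0,-12,1],[15,0,0,0,0,-18,1],[20,0,0,0,0,-24,1],[25,0,0,0,0,-30,1],[31,0,0,0,0,-36,1],[37,0,0,0,0,-43,1],[45,0,0,0,0,-50,1],[45,0,0,0,0,-50,1],[45,0,0,0,0,-50,1]]])

```text
time_s: 17.75
tcp_pos: [0.4882, -0.1845, 0.0925]
orientation: [-0.805, 1.424, -0.825]
ft_force: [1.1, -0.8, -1.6]
opening: 0.532
```

```bash
python3 u.py .49 -.175 -90.7 -1 .057;  python3 - <<'E'
from h import *
c=cam('scene');save(c,'s6')
cv2.imwrite('pics/s6c.png',cv2.resize(c['img'][80:260,180:380],None,fx=3.3,fy=3.3)[:,:,::-1])
E
```

```text
17.75 [ 0.4882 -0.1845  0.0925] op 0.5315309515723237 F [ 1.1 -0.8 -1.6]
[[-0.015, 0.005, 1.0], [-0.865, 0.502, -0.016], [-0.502, -0.865, -0.004]] [-0.54  0.48  0.24  2.07  0.92  1.25 -0.93]
[-30, -37, 1] [-0.1, -0.3, 49.9] |d| 48 ang 49.9
[46, 1, 0] [0.0, 0.0, -50.0] |d| 46 ang 50.0
[22, 37, 0] [0.0, 0.0, -0.0] |d| 43 ang 0.0
```

View pics/s6c.png

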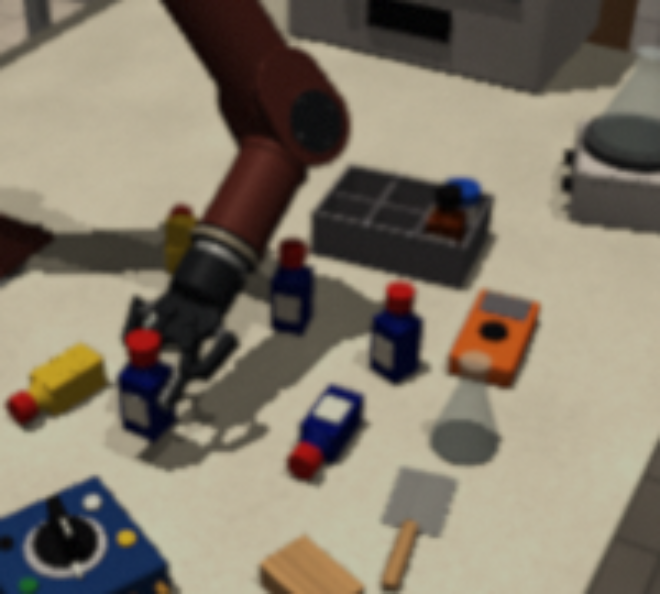

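Upright in the grip at crop (145,385), with the link clear of the other bottles. Lower, then release.

>>> drive_tool(rows=[[[4,6,0,0,0,0,1],[8,13,0,0,0,0,1],[12,20,0,0,0,0,1],[16,27,0,0,0,0,1],[19,32,0,0,0,0,1],[20,35,0,0,0,0,1],[21,37,0,0,0,0,1],[21,37,0,0,0,0,1],[21,37,0,0,0,0,1],[21,37,0,0,0,0,1]]])

```text
time_s: 18.8
tcp_pos: [0.4894, -0.1834, 0.051]
orientation: [-0.806, 1.419, -0.826]
ft_force: [-0.1, 0.3, -2.6]
opening: 0.532
```

```bash
python3 - <<'E'
from h import *
st()
c=cam('scene');cv2.imwrite('pics/s7c.png',cv2.resize(c['img'][170:230,200:260],None,fx=9,fy=9)[:,:,::-1])
E
```

```text
18.8 [ 0.4894 -0.1834  0.051 ] op 0.5318299968779604 F [-0.1  0.3 -2.6]
[[-0.011, 0.008, 1.0], [-0.866, 0.5, -0.014], [-0.5, -0.866, 0.001]] [-0.54  0.56  0.23  2.07  0.93  1.19 -1.  ]
```

View pics/s7c.png

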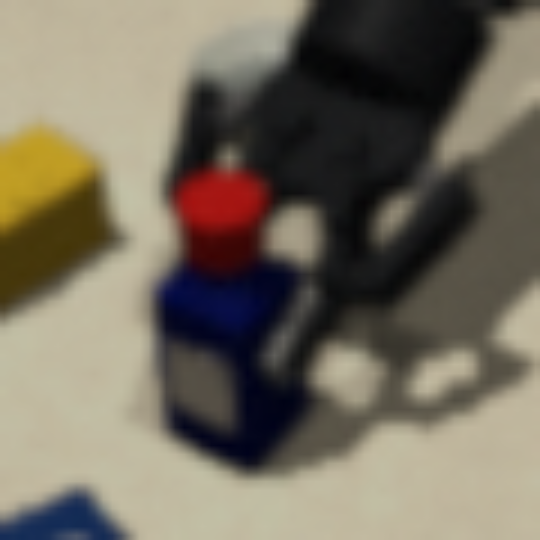

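Not touching yet (weight still −2.6 N), so I'll go 4.5 mm lower and then release.

>>> drive_tool(rows=[[[1,2,0,0,0,0,1],[2,4,0,0,0,0,1],[2,4,0,0,0,0,1],[2,4,0,0,0,0,0.4],[2,4,0,0,0,0,0.2],[2,4,0,0,0,0,0],[2,4,0,0,0,0,0],[2,4,0,0,0,0,0],[-13,4,0,0,0,0,0],[-38,4,0,0,0,0,0]]])

```text
time_s: 19.85
tcp_pos: [0.4887, -0.1488, 0.0667]
orientation: [-0.807, 1.421, -0.828]
ft_force: [0.1, 0.3, 0.5]
opening: 1.002
```

```bash
python3 b.py .647 -.056 -88 .009 -1;python3 b.py .647 -.056 -88 .009 1; python3 - <<'E'
from meas import *
c=cam('scene');save(c,'s8')
cv2.imwrite('pics/s8c.png',cv2.resize(c['img'][80:260,180:380],None,fx=3.3,fy=3.3)[:,:,::-1])
c=cam('top');save(c,'t8');lying(c['img'],cloud(c))
E
```

```text
19.85 [ 0.4887 -0.1488  0.0667] op 1.0021073908785092 F [0.1 0.3 0.5]
[[-0.014, 0.007, 1.0], [-0.866, 0.499, -0.016], [-0.499, -0.867, -0.001]] [-0.58  0.54  0.21  2.05  0.88  1.26 -0.99]
[-56, -32, 160] [-3.1, -0.9, 90.0] |d| 173 ang 90.1
[120, 0, 0] [-0.0, -0.0, 0.0] |d| 120 ang 0.0
19.85 [ 0.4887 -0.1488  0.0667] op 1.0021073908785092 F [0.1 0.3 0.5]
[[-0.014, 0.007, 1.0], [-0.866, 0.499, -0.016], [-0.499, -0.867, -0.001]] [-0.58  0.54  0.21  2.05  0.88  1.26 -0.99]
[-56, -32, 160] [125.2, 125.4, 1.3] |d| 173 ang 177.2
[120, 1, 0] [0.0, -0.0, 0.0] |d| 120 ang 0.0
bottle body ctr 646.6 -56.2 len 82.3 43.9 c yaw -86.9 cap dist 68.3 cap yaw -89.0 meanctr [ 0.6463 -0.0551  0.0457]
```

View pics/s8c.png

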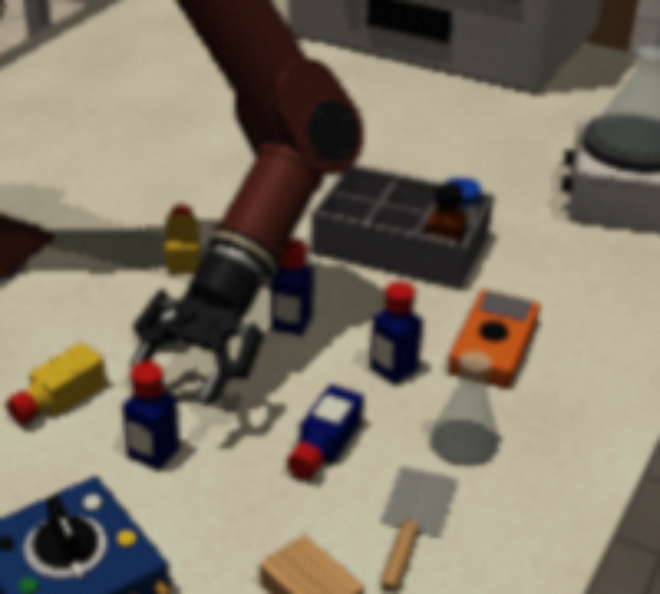

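Bottle 2 stands at crop (150,425). Now going up and over to the last one.

>>> drive_tool(rows=[[[-20,-20,0,0,0,0,0],[-40,-50,0,0,0,0,0],[-60,-85,10,0,0,6,0],[-75,-110,30,0,0,14,0],[-85,-120,60,0,0,22,0],[-90,-120,90,-1,0,30,0],[-92,-115,120,-1,0,38,0],[-92,-108,145,-2,0,46,0],[-90,-100,160,-2,0,54,0],[-88,-90,160,-3,0,60,0]]])

```text
time_s: 20.95
tcp_pos: [0.6519, -0.1206, 0.1893]
orientation: [-0.019, 1.592, 0.027]
ft_force: [-1.2, -0.5, -1.0]
opening: 0.999
```

```bash
python3 b.py .647 -.056 -87.5 .009 -1
```

```text
20.95 [ 0.6519 -0.1206  0.1893] op 0.9989865053370273 F [-1.2 -0.5 -1. ]
[[-0.021, -0.029, 0.999], [0.005, 1.0, 0.029], [-1.0, 0.006, -0.021]] [-0.04  0.41  0.21  1.48 -0.09  1.28  0.21]
[67, 1, -1] [-1.1, -1.0, 29.7] |d| 67 ang 29.7
[120, 0, 0] [-0.0, 0.0, -0.0] |d| 120 ang 0.0
```

>>> drive_tool(rows=[[[12,0,0,0,0,6,0],[25,0,0,0,0,12,0],[40,1,-1,-1,-1,18,0],[54,1,-1,-1,-1,24,0],[67,1,-1,-1,-1,29.7,0],[67,1,-1,-1,-1,29.7,0],[67,1,-1,-1,-1,29.7,0],[67,1,-1,-1,-1,29.7,0],[67,1,-1,-1,-1,29.7,0],[67,1,-1,-1,-1,29.7,0]]])

```text
time_s: 21.95
tcp_pos: [0.648, -0.1173, 0.1228]
orientation: [0.373, 1.545, 0.44]
ft_force: [-0.3, 0.1, 0.9]
opening: 0.996
```

```bash
python3 b.py .647 -.056 -87.5 .009 -1; python3 - <<'E'
from h import *
c=cam('wrist');save(c,'w4')
E
```

```text
21.95 [ 0.648  -0.1173  0.1228] op 0.9959343309879104 F [-0.3  0.1  0.9]
[[-0.023, -0.038, 0.999], [0.495, 0.868, 0.044], [-0.869, 0.495, -0.002]] [ 0.28  0.58  0.11  1.45 -0.54  1.38  0.6 ]
[-1, -2, 2] [-0.0, -0.1, 0.3] |d| 3 ang 0.3
[120, 0, 0] [-0.0, 0.0, 0.0] |d| 120 ang 0.0
```

View pics/w4.png

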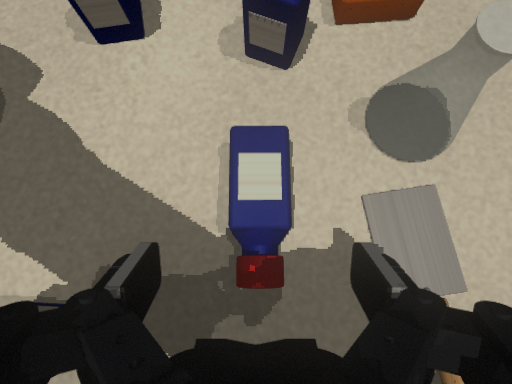

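Bottle centred at column 260. Move in and grip.

>>> drive_tool(rows=[[[20,-2,2,0,0,0.3,0],[50,-2,2,0,0,0.3,0],[80,-2,2,0,0,0.3,0],[107,-2,2,0,0,0.3,0],[119,-2,2,0,0,0.3,0],[119,-2,2,0,0,0.3,0],[119,-2,2,0,0,0.3,1],[119,-2,2,0,0,0.3,1],[119,-2,2,0,0,0.3,1],[119,-2,2,0,0,0.3,1]]])

```text
time_s: 23.0
tcp_pos: [0.6476, -0.0626, 0.0186]
orientation: [0.38, 1.543, 0.442]
ft_force: [-0.1, -2.5, 6.4]
opening: 0.534
```

```bash
python3 u.py .64 -.155 -87.5 -1 .057
```

```text
23.0 [ 0.6476 -0.0626  0.0186] op 0.5342530778503621 F [-0.1 -2.5  6.4]
[[-0.021, -0.035, 0.999], [0.499, 0.865, 0.041], [-0.866, 0.5, -0.001]] [ 0.24  0.66  0.07  1.57 -0.58  1.17  0.64]
[-151, -21, -11] [-0.2, -0.0, -40.0] |d| 153 ang 40.0
[45, 0, 0] [0.0, -0.0, -50.0] |d| 45 ang 50.0
[22, 37, 0] [0.0, 0.0, 0.0] |d| 43 ang 0.0
```

>>> drive_tool(rows=[[[-17,10,0,0,0,0,1],[-35,20,-1,0,0,-3,1],[-55,22,-3,0,0,-8,1],[-75,18,-5,0,0,-14,1],[-95,9,-7,0,0,-21,1],[-118,0,-8,0,0,-28,1],[-136,-11,-10,0,0,-34,1],[-151,-21,-11,0,0,-40,1],[-151,-21,-11,0,0,-40,1],[-151,-21,-11,0,0,-40,1]]])

```text
time_s: 24.0
tcp_pos: [0.6399, -0.154, 0.1377]
orientation: [-0.167, 1.566, -0.1]
ft_force: [0.1, -0.4, -1.9]
opening: 0.531
```

>>> drive_tool(rows=[[[5,0,0,0,0,-6,1],[10,0,0,0,0,-12,1],[15,0,0,0,0,-18,1],[20,0,0,0,0,-24,1],[25,0,0,0,0,-30,1],[31,0,0,0,0,-36,1],[37,0,0,0,0,-43,1],[45,0,0,0,0,-50,1],[45,0,0,0,0,-50,1],[45,0,0,0,0,-50,1]]])

```text
time_s: 25.0
tcp_pos: [0.6395, -0.1637, 0.0921]
orientation: [-0.842, 1.398, -0.78]
ft_force: [0.4, -0.4, -1.1]
opening: 0.532
```

```bash
python3 u.py .64 -.155 -87.5 -1 .057;  python3 - <<'E'
from h import *
c=cam('scene');save(c,'s9')
cv2.imwrite('pics/s9c.png',cv2.resize(c['img'][80:260,180:380],None,fx=3.3,fy=3.3)[:,:,::-1])
E
```

```text
25.0 [ 0.6395 -0.1637  0.0921] op 0.5319898363373384 F [ 0.4 -0.4 -1.1]
[[0.032, -0.026, 0.999], [-0.864, 0.503, 0.04], [-0.503, -0.864, -0.006]] [-0.67  0.72  0.5   1.74  0.77  1.16 -0.67]
[-29, -37, 1] [0.0, -0.4, 49.8] |d| 47 ang 49.8
[45, 0, 0] [0.0, -0.0, -50.0] |d| 45 ang 50.0
[21, 37, 0] [0.0, 0.0, -0.0] |d| 43 ang 0.0
```

View pics/s9c.png

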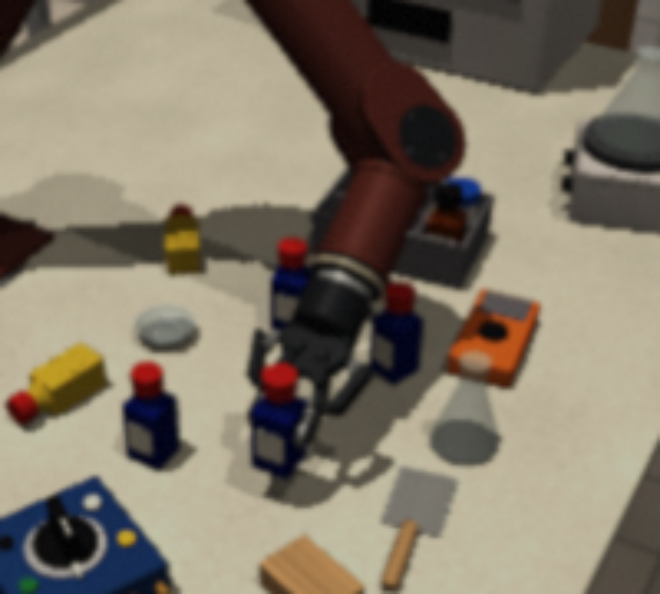

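Upright in the grip at crop (278,430). Before lowering, I'll check the arm link's clearance over bottle 0's cap.

```bash
python3 - <<'E'
from h import *
c=cam('scene');cl=cloud(c);im=c['img'].astype(int)
# arm px: in crop region along link lower edge
for yy in np.arange(-.1,.2,.03):
    m=(abs(cl[...,1]-yy)<.015)&(cl[...,2]>.125)&(cl[...,0]>.5)&(cl[...,0]<.8)
    if m.any(): P=cl[m]; i=P[:,2].argmin(); print(yy.round(2),P[i].round(3), 'xrange',P[:,0].min().round(3),P[:,0].max().round(3))
E
```

```text
-0.1 [ 0.588 -0.108  0.126] xrange 0.571 0.706
-0.07 [ 0.702 -0.084  0.125] xrange 0.582 0.704
-0.04 [ 0.673 -0.054  0.15 ] xrange 0.605 0.674
-0.01 [ 0.671 -0.02   0.165] xrange 0.592 0.678
0.02 [0.673 0.014 0.18 ] xrange 0.599 0.676
0.05 [0.671 0.055 0.207] xrange 0.595 0.674
0.08 [0.652 0.09  0.126] xrange 0.544 0.676
0.11 [0.671 0.1   0.241] xrange 0.5 0.693
0.14 [0.694 0.13  0.27 ] xrange 0.5 0.696
0.17 [0.688 0.158 0.288] xrange 0.501 0.688
```

>>> drive_tool(rows=[[[4,6,0,0,0,0,1],[8,13,0,0,0,0,1],[12,20,0,0,0,0,1],[16,27,0,0,0,0,1],[19,32,0,0,0,0,1],[20,35,0,0,0,0,1],[21,37,0,0,0,0,1],[22,38,0,0,0,0,1],[22,38,0,0,0,0,1],[22,38,0,0,0,0,1]]])

```text
time_s: 26.1
tcp_pos: [0.6401, -0.1632, 0.0493]
orientation: [-0.843, 1.394, -0.782]
ft_force: [-0.4, -0.5, -2.1]
opening: 0.533
```

>>> drive_tool(rows=[[[1,1,0,0,0,0,1],[1,1,0,0,0,0,1],[1,1,0,0,0,0,0.4],[1,1,0,0,0,0,0.2],[1,1,0,0,0,0,0],[1,1,0,0,0,0,0],[1,1,0,0,0,0,0],[-14,1,0,0,0,0,0],[-40,-10,0,0,0,0,0],[-60,-40,0,0,0,0,0]]])

```text
time_s: 27.1
tcp_pos: [0.6387, -0.1274, 0.1127]
orientation: [-0.847, 1.395, -0.777]
ft_force: [0.2, 0.8, -0.4]
opening: 0.997
```

```bash
python3 - <<'E'
from meas import *
st()
c=cam('scene');save(c,'s10')
cv2.imwrite('pics/s10c.png',cv2.resize(c['img'][80:260,180:380],None,fx=3.3,fy=3.3)[:,:,::-1])
E
```

```text
27.1 [ 0.6387 -0.1274  0.1127] op 0.9972152142264473 F [ 0.2  0.8 -0.4]
[[0.036, -0.029, 0.999], [-0.864, 0.501, 0.046], [-0.502, -0.865, -0.007]] [-0.71  0.69  0.48  1.72  0.75  1.22 -0.66]
```

View pics/s10c.png

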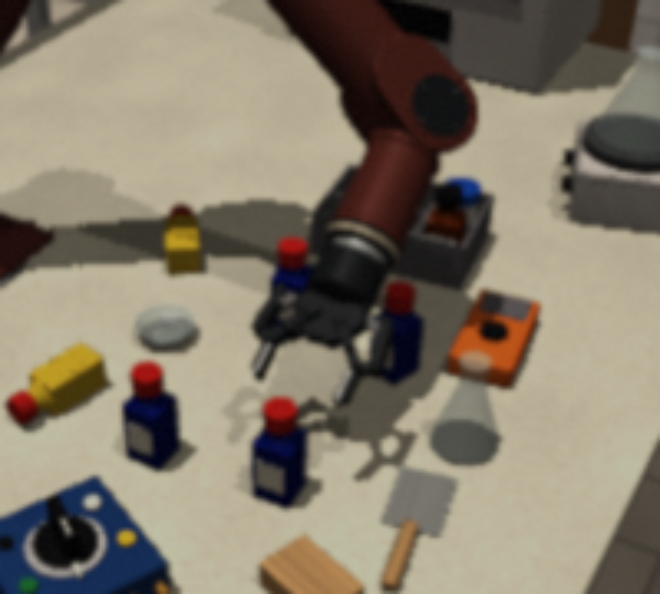

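All four bottles stand free. Next is the knob: hover above it, tool down.

```bash
python3 - <<'E'
from plan import *
p=chain([down([.60,-.20,.27],30)])
chain([down([.522,-.372,.24],58)],p)
E
```

```text
[-10, -155, -44] [-24.9, -14.3, 58.7] |d| 161 ang 65.3
[30, -110, -154] [-28.0, 0.0, 0.0] |d| 192 ang 28.0
```

>>> drive_tool(rows=[[[-18,-28,0,0,0,0,0],[-42,-64,0,0,0,0,0],[-62,-100,0,-2,-1,5,0],[-70,-125,-5,-5,-3,12,0],[-68,-145,-10,-8,-5,19,0],[-60,-158,-18,-11,-6,27,0],[-48,-162,-25,-14,-8,35,0],[-35,-162,-32,-18,-10,43,0],[-20,-160,-40,-21,-12,51,0],[-10,-155,-44,-24.9,-14.3,58.7,0]]])

```text
time_s: 28.15
tcp_pos: [0.5982, -0.2027, 0.2556]
orientation: [-0.415, 1.531, 0.391]
ft_force: [-0.2, 0.0, -0.8]
opening: 1.001
```

>>> drive_tool(rows=[[[0,-12,-17,-3,0,0,0],[3,-28,-38,-7,0,0,0],[7,-45,-62,-11,0,0,0],[12,-62,-86,-16,0,0,0],[17,-80,-112,-20,0,0,0],[23,-95,-135,-24,0,0,0],[30,-110,-154,-28,0,0,0],[30,-110,-154,-28,0,0,0],[30,-110,-154,-28,0,0,0],[30,-110,-154,-28,0,0,0]]])

```text
time_s: 29.15
tcp_pos: [0.5188, -0.3725, 0.2269]
orientation: [-0.796, 1.434, 0.766]
ft_force: [0.4, -0.8, -0.1]
opening: 1.0
```

```bash
python3 - <<'E'
from meas import *
st()
w=cam('wrist');save(w,'w5')
np.savez('w5',img=w['img'],cl=cloud(w),t=w['t'],Rw=w['Rw'],K=w['camera_matrix'],d=w['distortion'])
c=cam('top');save(c,'t5b');np.savez('t5b',img=c['img'],cl=cloud(c))
cl=cloud(c);H,S,V=hsvof(c['img'])
for ce,s,m in comps(((H<8)|(H>172))&(S>150)&(V>70)):
    print('red',ce.round(1),s[4],onplane(c,ce,.122)[0].round(4),np.median(cl[m],0).round(3))
E
```

```text
29.15 [ 0.5188 -0.3725  0.2269] op 0.9995925727266174 F [ 0.4 -0.8 -0.1]
[[0.002, -0.842, 0.539], [-0.02, 0.539, 0.842], [-1.0, -0.012, -0.015]] [ 0.17  0.33  0.48  1.54 -0.14  1.3   1.66]
red [211.1 168. ] 132 [0.6549 0.0893 0.122 ] [0.655 0.09  0.121]
red [444.2 190.7] 294 [ 0.5819 -0.5543  0.122 ] [ 0.526 -0.315  0.634]
red [299.6 172.3] 128 [ 0.6388 -0.1575  0.122 ] [ 0.639 -0.158  0.121]
red [432.3 279.3] 9147 [ 0.3423 -0.5081  0.122 ] [ 0.408 -0.28   0.665]
red [495.1 228.4] 281 [ 0.4767 -0.6864  0.122 ] [ 0.47  -0.381  0.636]
red [205.  222.3] 133 [0.5032 0.1061 0.122 ] [0.504 0.106 0.122]
red [308.7 226.2] 121 [ 0.4891 -0.1791  0.122 ] [ 0.49  -0.179  0.122]
red [318.1 281.5] 92 [ 0.3399 -0.2009  0.122 ] [ 0.33  -0.212  0.038]
red [171.6 306.6] 89 [0.2765 0.1963 0.122 ] [0.261 0.218 0.038]
red [273.4 368.1] 633 [ 0.1147 -0.0767  0.122 ] [ 0.079 -0.08   0.012]
```

View pics/w5.png

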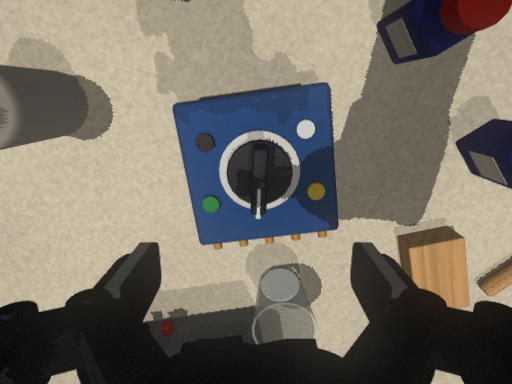

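View pics/t5b.png

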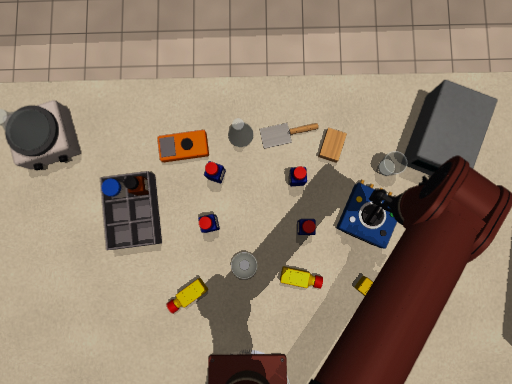

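All four caps are at z ≈ 0.122, so every bottle is standing. In the wrist view the knob centre is near (259,170), the white tab near (258,213) and green at (211,204). Measuring the angles:

```bash
python3 - <<'E'
from meas import *
d=np.load('w5.npz');c=dict(camera_matrix=d['K'],distortion=d['d'],t=d['t'],Rw=d['Rw']);img=d['img'];cl=d['cl'];H,S,V=hsvof(img)
box=np.zeros(H.shape,bool);box[80:245,175:340]=1
T={}
for n,mm in dict(green=(H>50)&(H<85)&(S>100)&(V>50),yellow=(H>18)&(H<32)&(S>150)&(V>80),white=(S<60)&(V>120)).items():
    for ce,s,m in comps(mm&box,30): 
        p=onplane(c,ce,.055)[0];print(n,ce.round(1),s[4],p.round(4),np.median(cl[m],0).round(3)); T.setdefault(n,p)
ctr=np.array([.5215,-.372])
top=box&(abs(cl[...,2]-.095)<.004); P=cl[top]; r=cv2.minAreaRect((P[:,:2]*1000).astype(np.float32));print('bar',r,len(P))
for n,ce in dict(tabend=(258,215),tabin=(258,205)).items():
    print(n,cl[ce[1],ce[0]].round(4),img[ce[1],ce[0]])
cv2.imwrite('pics/w5z.png',cv2.resize(img[120:240,200:330],None,fx=5,fy=5,interpolation=cv2.INTER_CUBIC)[:,:,::-1])
E
```

```text
green [210.3 204. ] 228 [ 0.5225 -0.4322  0.055 ] [ 0.523 -0.432  0.054]
yellow [315.8 190.8] 230 [ 0.5672 -0.3357  0.055 ] [ 0.567 -0.336  0.054]
white [251.4  91.5] 2167 [ 0.4538 -0.3385  0.055 ] [ 0.44  -0.349 -0.001]
white [305.4 128.8] 282 [ 0.509  -0.3141  0.055 ] [ 0.509 -0.314  0.055]
white [182.9 203.5] 1552 [ 0.5074 -0.4553  0.055 ] [ 0.521 -0.48  -0.001]
white [250.3 157.3] 1229 [ 0.5041 -0.3722  0.055 ] [ 0.5   -0.373  0.052]
white [258.1 207.1] 75 [ 0.551  -0.3933  0.055 ] [ 0.54  -0.386  0.095]
white [275.9 202.5] 114 [ 0.5565 -0.3755  0.055 ] [ 0.557 -0.376  0.052]
white [303.4 238.9] 798 [ 0.6058 -0.3724  0.055 ] [ 0.634 -0.375 -0.001]
white [231.3 242.9] 51 [ 0.5696 -0.4383  0.055 ] [ 0.59  -0.457 -0.   ]
bar ((520.74365234375, -372.641357421875), (13.949605941772461, 59.410072326660156), 55.65827941894531) 1058
tabend [ 0.5452 -0.3893  0.0948] [200 204 194]
tabin [ 0.5367 -0.3839  0.0968] [123 117 109]
```

View pics/w5z.png

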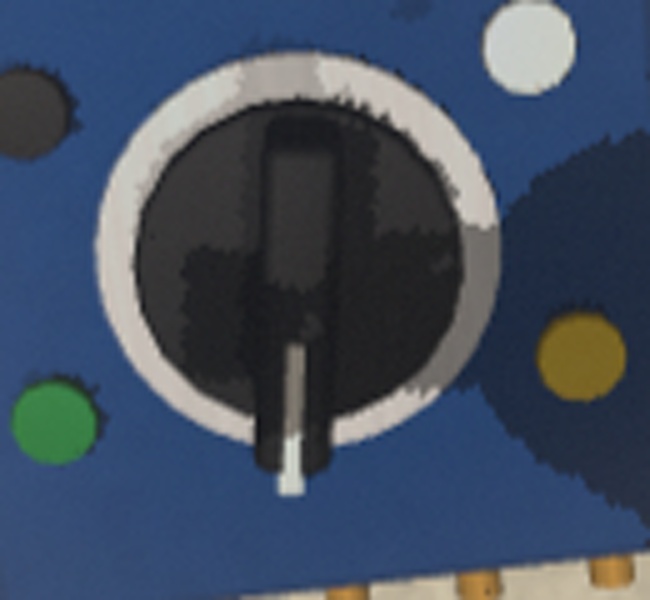

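The pointer is at −34.3° and green at −88.3°, so the turn is −54°. Descend onto the bar.

```bash
python3 - <<'E'
from plan import *
p=chain([down([.5207,-.3726,.085],55.7)]); chain([down([.5207,-.3726,.085],55.7-54)],p)
E
```

```text
[153, 0, 3] [1.7, -0.9, 0.7] |d| 153 ang 2.0
[0, 0, 0] [54.0, 0.0, 0.0] |d| 0 ang 54.0
```

>>> drive_tool(rows=[[[15,0,3,1.7,-0.9,0.7,0],[40,0,3,1.7,-0.9,0.7,0],[70,0,3,1.7,-0.9,0.7,0],[100,0,3,1.7,-0.9,0.7,0],[130,0,3,1.7,-0.9,0.7,0],[148,0,3,1.7,-0.9,0.7,0],[153,0,3,1.7,-0.9,0.7,0],[153,0,3,1.7,-0.9,0.7,0],[153,0,3,1.7,-0.9,0.7,0],[153,0,3,1.7,-0.9,0.7,0.5]]])

```text
time_s: 30.25
tcp_pos: [0.5203, -0.3749, 0.0747]
orientation: [-0.758, 1.434, 0.755]
ft_force: [0.6, 0.5, 0.9]
opening: 0.855
```

```bash
python3 - <<'E'
from plan import *
st();p=chain([down([.5207,-.3726,.085],55.7)]); chain([down([.5207,-.3726,.085],55.7-54)],p)
E
```

```text
30.25 [ 0.5203 -0.3749  0.0747] op 0.8553305771727618 F [0.6 0.5 0.9]
[[0.002, -0.825, 0.565], [-0.001, 0.565, 0.825], [-1.0, -0.002, -0.0]] [ 0.21  0.47  0.45  1.68 -0.23  1.04  1.7 ]
[1, 1, 2] [-0.1, -0.0, 0.1] |d| 2 ang 0.1
[0, 0, 0] [54.0, -0.0, 0.0] |d| 0 ang 54.0
```

>>> drive_tool(rows=[[[1,1,2,0,0,0,0.7],[1,1,2,0,0,0,1],[1,1,2,0,0,0,1],[1,1,2,0,0,0,1],[1,1,2,0,0,0,1],[1,1,2,0,0,0,1],[1,1,2,0,0,0,1],[1,1,2,2,0,0,1],[1,1,2,5,0,0,1],[1,1,2,10,0,0,1]]])

```text
time_s: 31.25
tcp_pos: [0.5203, -0.3719, 0.0727]
orientation: [-0.62, 1.48, 0.621]
ft_force: [-0.3, 3.7, 5.4]
opening: 0.154
```

>>> drive_tool(rows=[[[0,0,0,6,0,0,1],[0,0,0,12,0,0,1],[0,0,0,18,0,0,1],[0,0,0,24,0,0,1],[0,0,0,30,0,0,1],[0,0,0,36,0,0,1],[0,0,0,41,0,0,1],[0,0,0,44,0,0,1],[0,0,0,44,0,0,1],[0,0,0,44,0,0,1]]])

```text
time_s: 32.25
tcp_pos: [0.5214, -0.3714, 0.0728]
orientation: [-0.024, 1.569, 0.024]
ft_force: [4.2, 4.3, 3.4]
opening: 0.151
```

```bash
python3 - <<'E'
from plan import *
s=st(); m=rv(s['orientation']).as_matrix(); print('jaw yaw',np.degrees(np.arctan2(m[1,2],m[0,2])), s['ft_torque'])
E
```

```text
32.25 [ 0.5214 -0.3714  0.0728] op 0.15139339081487152 F [4.2 4.3 3.4]
[[0.002, -0.03, 1.0], [0.0, 1.0, 0.03], [-1.0, 0.0, 0.002]] [ 0.06  0.51  0.65  1.7  -0.35  1.05  0.85]
jaw yaw 1.7361657922132032 [ 0.87488934 -0.78855682  0.01625563]
```

>>> drive_tool(rows=[[[0,0,0,0,0,0,0.6],[0,0,0,0,0,0,0.4],[0,0,0,0,0,0,0.3],[0,0,0,0,0,0,0.3],[-15,0,0,0,0,0,0.3],[-45,0,0,0,0,0,0.3],[-80,0,0,0,0,0,0.3],[-115,0,0,0,0,0,0.3],[-150,0,0,0,0,0,0.3],[-170,0,0,0,0,0,0.3]]])

```text
time_s: 33.25
tcp_pos: [0.5202, -0.3732, 0.2469]
orientation: [-0.023, 1.567, 0.019]
ft_force: [-0.4, -0.0, 0.7]
opening: 0.698
```

```bash
cat > caps.py <<'E'
from meas import *
def caps():
    c=cam('top');cl=cloud(c);H,S,V=hsvof(c['img']);out=[]
    for ce,s,m in comps(((H<8)|(H>172))&(S>150)&(V>70),40):
        p=np.median(cl[m],0)
        if abs(p[2]-.122)<.012 and s[4]<220: out.append(onplane(c,ce,p[2])[0]); print('cap',ce.round(1),s[4],out[-1].round(4),p.round(3))
    return c,cl,out
E
python3 - <<'E'
from caps import *
st()
c=cam('wrist');save(c,'w6');cl=cloud(c);H,S,V=hsvof(c['img'])
top=(abs(cl[...,2]-.095)<.004)&(np.hypot(cl[...,0]-.521,cl[...,1]+.3725)<.04); P=cl[top]; print(cv2.minAreaRect((P[:,:2]*1000).astype(np.float32)),len(P))
for ce,s,m in comps((H>50)&(H<85)&(S>100)&(V>50),60): print('green',ce,onplane(c,ce,.055)[0].round(4))
c,_,_=caps();save(c,'t6')
E
```

```text
33.25 [ 0.5202 -0.3732  0.2469] op 0.6978121264218463 F [-0.4 -0.   0.7]
[[0.003, -0.027, 1.0], [-0.002, 1.0, 0.027], [-1.0, -0.003, 0.003]] [ 0.01  0.36  0.72  1.51 -0.24  1.35  0.77]
((520.5560913085938, -372.80450439453125), (13.240408897399902, 59.0800895690918), 1.9391874074935913) 928
green [256.44387755 219.94897959] [ 0.523  -0.4322  0.055 ]
cap [211.1 168. ] 133 [0.6548 0.0894 0.1215] [0.655 0.09  0.121]
cap [299.6 172.3] 128 [ 0.6389 -0.1575  0.1216] [ 0.639 -0.158  0.122]
cap [205.  222.3] 133 [0.5032 0.1061 0.1217] [0.504 0.106 0.122]
cap [308.5 226.3] 120 [ 0.489  -0.1787  0.1217] [ 0.49  -0.179  0.122]
```

View pics/w6.png

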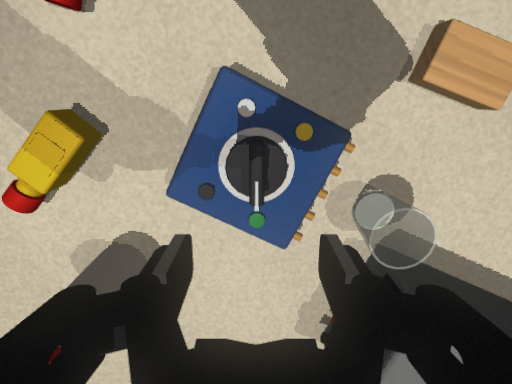

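The pointer is now over the green tag: bar at −88.1°, tag at −87.7°. Now I'll plan the pick and place of each bottle by its cap.

```bash
cat > pick.py <<'E'
import sys
from plan import *
# pick.py x y jawyaw : moves hover(.22) and grip(.109) from current
x,y,j=map(float,sys.argv[1:4]); st()
h=down([x,y,.22],j); g=down([x,y,.109],j)
p=chain([h,g])
E
cat > place.py <<'E'
import sys
from plan import *
# place.py cell : transit in 1 move at G z .25, down to .20, .119
C=np.array([.5448,.344]);ay=np.array([.9932,.1167]);ax=np.array([.1167,-.9932])
cells=dict(A=C+.035*ax,B=C-.035*ax,C=C+.035*ax-.07*ay,D=C-.035*ax-.07*ay)
c=cells[sys.argv[1]]; st(); print(c.round(4))
j=float(sys.argv[2]) if len(sys.argv)>2 else 6.7
p=chain([down([*c,.25],j),down([*c,.117],j)])
E
python3 pick.py .4893 -.179 -.7
```

```text
33.35 [ 0.5208 -0.3736  0.2472] op 0.6976584287115782 F [-0.4 -0.5  0.1]
[[0.005, -0.027, 1.0], [-0.003, 1.0, 0.027], [-1.0, -0.003, 0.005]] [ 0.01  0.36  0.72  1.51 -0.24  1.35  0.77]
[37, 196, -26] [2.3, 0.3, 0.2] |d| 201 ang 2.3
[111, -1, 0] [-0.0, 0.0, -0.0] |d| 111 ang 0.0
```

>>> drive_tool(rows=[[[0,20,-3,0,0,0,0.2],[0,55,-7,0,0,0,0.2],[5,95,-12,1,0,0,0.2],[10,130,-17,1,0,0,0.2],[20,165,-22,2,0.2,0.2,0.2],[30,188,-25,2.3,0.3,0.2,0.2],[37,196,-26,2.3,0.3,0.2,0.2],[37,196,-26,2.3,0.3,0.2,0.2],[37,196,-26,2.3,0.3,0.2,0.2],[37,196,-26,2.3,0.3,0.2,0.2]]])

```text
time_s: 34.35
tcp_pos: [0.4887, -0.1787, 0.2059]
orientation: [0.013, 1.576, -0.01]
ft_force: [0.0, -1.1, -0.8]
opening: 0.796
```

```bash
python3 pick.py .4893 -.179 -.7;python3 - <<'E'
from h import *
c=cam('wrist');save(c,'w7')
E
```

```text
34.35 [ 0.4887 -0.1787  0.2059] op 0.7964076417983793 F [ 0.  -1.1 -0.8]
[[-0.005, 0.014, 1.0], [0.002, 1.0, -0.014], [-1.0, 0.002, -0.005]] [-0.33  0.09  0.64  1.85 -0.06  1.23  0.31]
[-3, 0, 1] [-0.1, -0.3, -0.1] |d| 3 ang 0.3
[111, 0, 0] [-0.0, 0.0, -0.0] |d| 111 ang 0.0
```

View pics/w7.png

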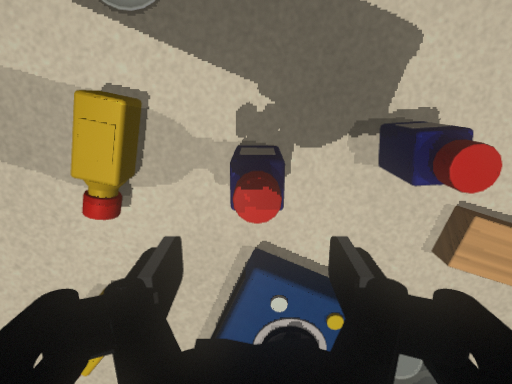

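Cap centred between the fingers at (257,197). Descend and close.

>>> drive_tool(rows=[[[15,0,1,0,0,0,0.2],[40,0,1,0,0,0,0.2],[70,0,1,0,0,0,0.2],[95,0,1,0,0,0,0.2],[106,0,1,0,0,0,0.2],[108,0,1,0,0,0,0.2],[108,0,1,0,0,0,1],[108,0,1,0,0,0,1],[108,0,1,0,0,0,1],[108,0,1,0,0,0,1]]])

```text
time_s: 35.4
tcp_pos: [0.4899, -0.1771, 0.0989]
orientation: [0.012, 1.574, -0.008]
ft_force: [-1.8, 0.7, 6.5]
opening: 0.408
```

>>> drive_tool(rows=[[[-10,0,0,0,0,0,1],[-35,0,0,0,0,0,1],[-65,0,0,0,0,0,1],[-100,0,0,0,0,0,1],[-130,0,0,0,0,0,1],[-145,0,0,0,0,0,1],[-150,0,0,0,0,0,1],[-150,0,0,0,0,0,1],[-150,0,0,0,0,0,1],[-150,0,0,0,0,0,1]]])

```text
time_s: 36.4
tcp_pos: [0.4892, -0.177, 0.2463]
orientation: [0.012, 1.578, -0.007]
ft_force: [-0.6, -0.1, -1.9]
opening: 0.406
```

```bash
python3 place.py B; python3 - <<'E'
from h import *
c=cam('scene');save(c,'s11')
cv2.imwrite('pics/s11c.png',cv2.resize(c['img'][80:260,180:380],None,fx=3.3,fy=3.3)[:,:,::-1])
E
```

```text
36.4 [ 0.4892 -0.177   0.2463] op 0.40582589499283434 F [-0.6 -0.1 -1.9]
[[-0.007, 0.012, 1.0], [0.003, 1.0, -0.012], [-1.0, 0.003, -0.007]] [-0.35  0.06  0.64  1.79 -0.04  1.31  0.29]
[0.5407 0.3788]
[9, 556, 45] [-7.4, -0.4, -0.2] |d| 558 ang 7.4
[133, 0, 0] [-0.0, -0.0, -0.0] |d| 133 ang 0.0
```

View pics/s11c.png

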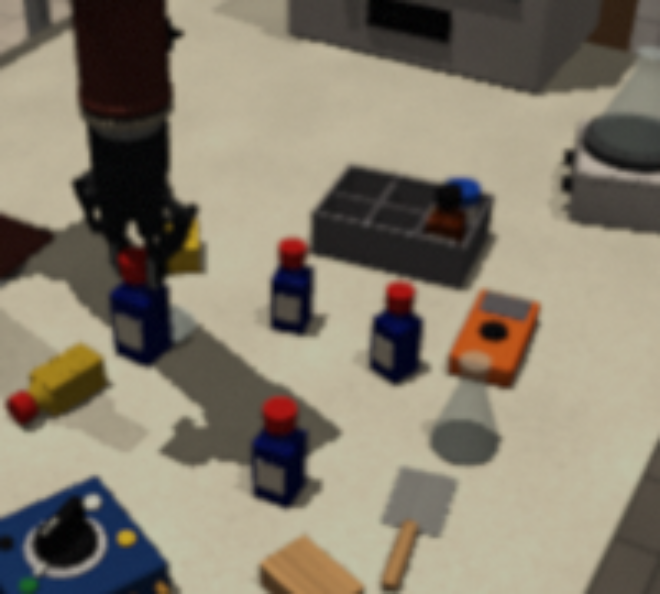

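>>> drive_tool(rows=[[[0,12,0,0,0,0,1],[0,35,2,0,0,0,1],[0,70,4,0,0,0,1],[0,110,8,-1,0,0,1],[0,150,12,-2,0,0,1],[0,190,16,-3,0,0,1],[0,230,20,-3,0,0,1],[0,270,24,-4,0,0,1],[0,310,28,-5,0,0,1],[0,350,31,-5,0,0,1]]])

```text
time_s: 37.45
tcp_pos: [0.5244, 0.175, 0.2479]
orientation: [-0.057, 1.576, 0.062]
ft_force: [-0.1, 0.0, -2.4]
opening: 0.399
```

>>> drive_tool(rows=[[[0,40,3,-0.5,0,0,1],[0,80,6,-1,0,0,1],[2,120,0,-1.5,0,0,1],[4,155,-4,-2,0,0,1],[6,182,-8,-2,0,0,1],[8,198,-10,-2.4,0,0,1],[9,205,-11,-2.4,0,0,1],[9,206,-11,-2.4,0,0,1],[9,206,-11,-2.4,0,0,1],[9,206,-11,-2.4,0,0,1]]])

```text
time_s: 38.45
tcp_pos: [0.4995, 0.3755, 0.2404]
orientation: [-0.087, 1.574, 0.092]
ft_force: [-0.3, 0.1, -2.5]
opening: 0.402
```

```bash
python3 place.py B; python3 - <<'E'
from h import *
c=cam('wrist');save(c,'w8')
E
```

```text
38.45 [0.4995 0.3755 0.2404] op 0.40184000916067547 F [-0.3  0.1 -2.5]
[[-0.005, -0.114, 0.993], [0.003, 0.993, 0.114], [-1.0, 0.003, -0.005]] [-0.89  0.28  0.22  1.54 -0.07  1.33 -0.55]
[0.5407 0.3788]
[1, -1, 41] [-0.1, -0.3, -0.2] |d| 41 ang 0.4
[133, 0, 0] [-0.0, 0.0, 0.0] |d| 133 ang 0.0
```

View pics/w8.png

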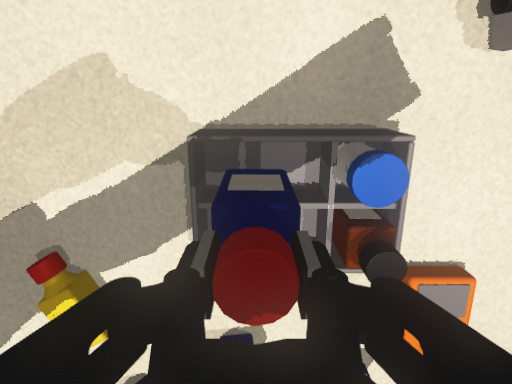

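Bottle is held upright over the crate (cap at 256,275). I'll confirm the crate centre from this closer view.

```bash
python3 - <<'E'
from meas import *
c=cam('wrist');cl=cloud(c)
m=(abs(cl[...,2]-.070)<.003)&(cl[...,0]>.4)&(cl[...,0]<.68)&(cl[...,1]>.25)
m[200:,140:340]=False
P=cl[m];print(len(P),cv2.minAreaRect((P[:,:2]*1000).astype(np.float32)))
ay=np.array([np.cos(np.radians(6.7)),np.sin(np.radians(6.7))]);ax=np.array([ay[1],-ay[0]])
q=(P[:,:2]-[.5448,.344]); a=q@ax*1000;b=q@ay*1000
print(np.percentile(a,[.5,99.5]),np.percentile(b,[.5,99.5]))
hb,e=np.histogram(b,bins=np.arange(-116,118,4));print(list(zip(e.astype(int),hb)))
ha,e=np.histogram(a,bins=np.arange(-80,82,4));print(list(zip(e.astype(int),ha)))
E
```

```text
2550 ((544.8829345703125, 343.8786315917969), (215.6801300048828, 145.20248413085938), 6.868099689483643)
[-72.49249555  71.40957038] [-107.46884543  107.38188161]
[(np.int64(-116), np.int64(0)), (np.int64(-112), np.int64(0)), (np.int64(-108), np.int64(226)), (np.int64(-104), np.int64(166)), (np.int64(-100), np.int64(28)), (np.int64(-96), np.int64(25)), (np.int64(-92), np.int64(24)), (np.int64(-88), np.int64(23)), (np.int64(-84), np.int64(27)), (np.int64(-80), np.int64(27)), (np.int64(-76), np.int64(24)), (np.int64(-72), np.int64(24)), (np.int64(-68), np.int64(25)), (np.int64(-64), np.int64(29)), (np.int64(-60), np.int64(24)), (np.int64(-56), np.int64(24)), (np.int64(-52), np.int64(23)), (np.int64(-48), np.int64(30)), (np.int64(-44), np.int64(24)), (np.int64(-40), np.int64(24)), (np.int64(-36), np.int64(24)), (np.int64(-32), np.int64(24)), (np.int64(-28), np.int64(30)), (np.int64(-24), np.int64(24)), (np.int64(-20), np.int64(24)), (np.int64(-16), np.int64(22)), (np.int64(-12), np.int64(28)), (np.int64(-8), np.int64(25)), (np.int64(-4), np.int64(24)), (np.int64(0), np.int64(24)), (np.
[... 1351 characters left out ...]
), np.int64(39)), (np.int64(-12), np.int64(40)), (np.int64(-8), np.int64(22)), (np.int64(-4), np.int64(22)), (np.int64(0), np.int64(23)), (np.int64(4), np.int64(21)), (np.int64(8), np.int64(25)), (np.int64(12), np.int64(114)), (np.int64(16), np.int64(32)), (np.int64(20), np.int64(30)), (np.int64(24), np.int64(26)), (np.int64(28), np.int64(31)), (np.int64(32), np.int64(30)), (np.int64(36), np.int64(24)), (np.int64(40), np.int64(28)), (np.int64(44), np.int64(16)), (np.int64(48), np.int64(5)), (np.int64(52), np.int64(3)), (np.int64(56), np.int64(0)), (np.int64(60), np.int64(0)), (np.int64(64), np.int64(10)), (np.int64(68), np.int64(75)), (np.int64(72), np.int64(5)), (np.int64(76), np.int64(0))]
```

Crate centre confirmed to within about 1 mm. Shift over cell B and lower.

>>> drive_tool(rows=[[[0,0,8,0,0,0,1],[0,0,20,0,0,0,1],[0,-1,32,0,0,0,1],[0,-1,39,0,-0.3,-0.2,1],[0,-1,41,0,-0.3,-0.2,1],[0,-1,41,0,-0.3,-0.2,1],[10,-1,41,0,-0.3,-0.2,1],[30,-1,41,0,-0.3,-0.2,1],[50,-1,41,0,-0.3,-0.2,1],[60,-1,41,0,-0.3,-0.2,1]]])

```text
time_s: 39.55
tcp_pos: [0.5378, 0.3806, 0.1773]
orientation: [-0.093, 1.571, 0.091]
ft_force: [0.7, -0.6, -2.1]
opening: 0.402
```

```bash
python3 place.py B
```

```text
39.55 [0.5378 0.3806 0.1773] op 0.4017564389766313 F [ 0.7 -0.6 -2.1]
[[-0.002, -0.117, 0.993], [-0.001, 0.993, 0.117], [-1.0, -0.001, -0.002]] [-0.86  0.39  0.23  1.53 -0.09  1.24 -0.5 ]
[0.5407 0.3788]
[-62, -2, 2] [0.0, -0.1, 0.1] |d| 62 ang 0.1
[133, 0, 1] [0.0, -0.0, -0.0] |d| 133 ang 0.0
```

>>> drive_tool(rows=[[[10,-2,2,0,0,0,1],[22,-2,2,0,0,0,1],[34,-2,2,0,0,0,1],[46,-2,2,0,0,0,1],[56,-2,2,0,0,0,1],[64,-2,2,0,0,0,1],[69,-2,2,0,0,0,1],[71,-2,2,0,0,0,1],[71,-2,2,0,0,0,1],[71,-2,2,0,0,0,1]]])

```text
time_s: 40.55
tcp_pos: [0.5417, 0.3795, 0.1093]
orientation: [-0.091, 1.568, 0.092]
ft_force: [0.7, -0.3, -1.8]
opening: 0.401
```

```bash
python3 - <<'E'
from h import *
st()
c=cam('scene');save(c,'s12')
cv2.imwrite('pics/s12c.png',cv2.resize(c['img'][100:220,250:350],None,fx=5,fy=5)[:,:,::-1])
E
```

```text
40.55 [0.5417 0.3795 0.1093] op 0.4012296846552911 F [ 0.7 -0.3 -1.8]
[[0.001, -0.117, 0.993], [0.001, 0.993, 0.117], [-1.0, 0.001, 0.001]] [-0.84  0.45  0.22  1.59 -0.11  1.11 -0.48]
```

View pics/s12c.png

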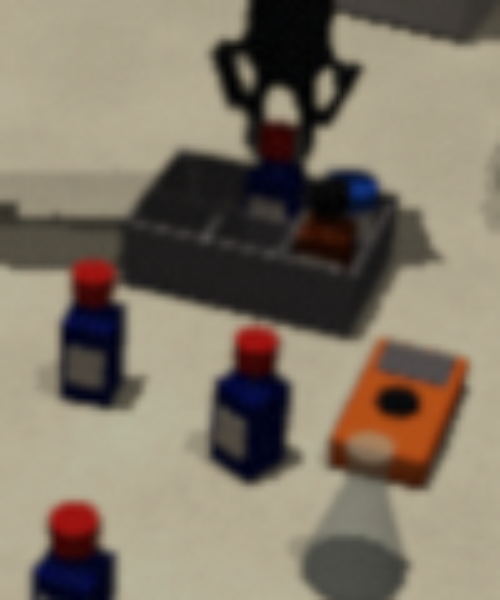

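The bottle is inside its cell, about 4 mm above the floor. Lower the last bit, release, lift.

>>> drive_tool(rows=[[[2,0,0,0,0,0,1],[4,0,0,0,0,0,1],[4,0,0,0,0,0,0.4],[4,0,0,0,0,0,0.3],[4,0,0,0,0,0,0.3],[4,0,0,0,0,0,0.3],[-10,0,0,0,0,0,0.3],[-40,0,0,0,0,0,0.3],[-80,0,0,0,0,0,0.3],[-110,0,0,0,0,0,0.3]]])

```text
time_s: 41.6
tcp_pos: [0.5419, 0.3795, 0.2225]
orientation: [-0.09, 1.567, 0.093]
ft_force: [0.3, 1.0, -0.5]
opening: 0.698
```

```bash
python3 - <<'E'
from caps import *
c,_,_=caps();save(c,'t9')
E
python3 pick.py .5035 .106 12.8
```

```text
cap [211.  167.8] 129 [0.6555 0.0897 0.1214] [0.655 0.09  0.121]
cap [299.5 172.2] 126 [ 0.6392 -0.1575  0.1214] [ 0.639 -0.157  0.121]
cap [110.  209.4] 56 [0.542  0.3695 0.128 ] [0.542 0.369 0.128]
cap [204.9 222.3] 129 [0.5032 0.1065 0.1215] [0.504 0.106 0.122]
41.65 [0.5435 0.3805 0.228 ] op 0.7008897775908582 F [ 1.6 -0.1  4.8]
[[0.007, -0.116, 0.993], [0.006, 0.993, 0.116], [-1.0, 0.005, 0.008]] [-0.85  0.36  0.23  1.46 -0.09  1.32 -0.5 ]
[17, -268, -72] [-6.1, 0.5, -0.3] |d| 278 ang 6.1
[111, 0, 0] [-0.0, -0.0, 0.0] |d| 111 ang 0.0
```

>>> drive_tool(rows=[[[0,-20,-5,0,0,0,0.2],[0,-55,-14,-1,0,0,0.2],[0,-95,-25,-2,0,0,0.2],[0,-135,-36,-3,0,0,0.2],[3,-175,-47,-4,0,0,0.2],[8,-215,-58,-5,0,0,0.2],[12,-245,-66,-6,0.3,-0.3,0.2],[17,-268,-72,-6.1,0.5,-0.3,0.2],[17,-268,-72,-6.1,0.5,-0.3,0.2],[17,-268,-72,-6.1,0.5,-0.3,0.2]]])

```text
time_s: 42.65
tcp_pos: [0.5013, 0.1047, 0.2026]
orientation: [-0.178, 1.571, 0.171]
ft_force: [0.2, 1.2, -0.3]
opening: 0.801
```

```bash
python3 pick.py .5035 .106 12.8
```

```text
42.65 [0.5013 0.1047 0.2026] op 0.801196620947442 F [ 0.2  1.2 -0.3]
[[-0.007, -0.22, 0.975], [-0.005, 0.975, 0.22], [-1.0, -0.004, -0.008]] [-0.63  0.08  0.35  1.86 -0.02  1.22 -0.05]
[-6, 1, 2] [-0.1, -0.4, 0.2] |d| 6 ang 0.5
[111, 0, 0] [0.0, -0.0, 0.0] |d| 111 ang 0.0
```

>>> drive_tool(rows=[[[15,1,2,0,0,0,0.2],[40,1,2,0,0,0,0.2],[68,1,2,0,0,0,0.2],[92,1,2,0,0,0,0.2],[102,1,2,0,0,0,0.2],[105,1,2,0,0,0,0.2],[105,1,2,0,0,0,1],[105,1,2,0,0,0,1],[105,1,2,0,0,0,1],[105,1,2,0,0,0,1]]])

```text
time_s: 43.65
tcp_pos: [0.5031, 0.1059, 0.0982]
orientation: [-0.179, 1.569, 0.172]
ft_force: [0.7, 0.4, 6.3]
opening: 0.403
```

>>> drive_tool(rows=[[[-10,0,0,0,0,0,1],[-35,0,0,0,0,0,1],[-65,0,0,0,0,0,1],[-100,0,0,0,0,0,1],[-120,0,0,0,0,0,1],[-128,0,0,0,0,0,1],[-130,0,0,0,0,0,1],[-130,0,0,0,0,0,1],[-130,0,0,0,0,0,1],[-130,0,0,0,0,0,1]]])

```text
time_s: 44.65
tcp_pos: [0.5025, 0.1061, 0.2256]
orientation: [-0.18, 1.574, 0.171]
ft_force: [0.4, -0.0, -0.7]
opening: 0.404
```

```bash
python3 place.py A
```

```text
44.65 [0.5025 0.1061 0.2256] op 0.4036192947311457 F [ 0.4 -0.  -0.7]
[[-0.009, -0.221, 0.975], [-0.007, 0.975, 0.221], [-1.0, -0.005, -0.011]] [-0.63  0.06  0.35  1.82 -0.02  1.27 -0.05]
[0.5489 0.3092]
[-15, 188, 90] [6.1, -0.6, 0.3] |d| 209 ang 6.1
[133, 0, 0] [-0.0, 0.0, 0.0] |d| 133 ang 0.0
```

>>> drive_tool(rows=[[[0,10,5,0,0,0,1],[0,35,17,1,0,0,1],[0,70,34,2,0,0,1],[0,105,51,3,0,0,1],[0,140,67,4,0,0,1],[0,168,80,5,0,0,1],[0,182,87,6,-0.6,0.3,1],[0,188,90,6.1,-0.6,0.3,1],[0,188,90,6.1,-0.6,0.3,1],[0,188,90,6.1,-0.6,0.3,1]]])

```text
time_s: 45.65
tcp_pos: [0.5493, 0.3085, 0.2249]
orientation: [-0.092, 1.568, 0.091]
ft_force: [-0.4, 0.5, -1.9]
opening: 0.405
```

```bash
python3 place.py A; python3 - <<'E'
from h import *
c=cam('wrist');save(c,'w9')
E
```

```text
45.65 [0.5493 0.3085 0.2249] op 0.4054879086737704 F [-0.4  0.5 -1.9]
[[0.001, -0.116, 0.993], [-0.0, 0.993, 0.116], [-1.0, -0.001, 0.001]] [-0.79  0.3   0.26  1.55 -0.08  1.3  -0.4 ]
[0.5489 0.3092]
[-14, 1, 0] [-0.0, 0.1, 0.0] |d| 14 ang 0.1
[133, 0, 0] [-0.0, -0.0, 0.0] |d| 133 ang 0.0
```

View pics/w9.png

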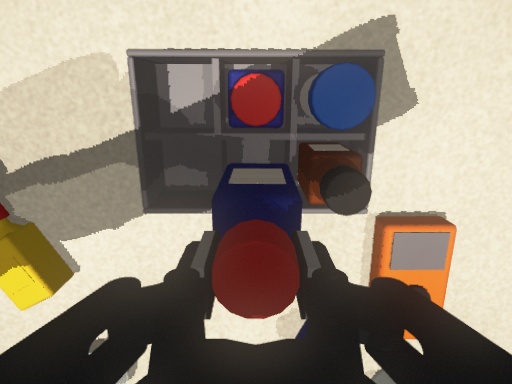

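The first bottle sits squarely in cell B at (256,99). Lowering the second into A.

>>> drive_tool(rows=[[[12,1,0,0,0,0,1],[30,1,0,0,0,0,1],[48,1,0,0,0,0,1],[64,1,0,0,0,0,1],[78,1,0,0,0,0,1],[92,1,0,0,0,0,1],[104,1,0,0,0,0,1],[112,1,0,0,0,0,1],[117,1,0,0,0,0,1],[118,1,0,0,0,0,1]]])

```text
time_s: 46.7
tcp_pos: [0.5492, 0.3106, 0.1066]
orientation: [-0.092, 1.567, 0.092]
ft_force: [0.8, -0.3, -1.8]
opening: 0.406
```

```bash
python3 - <<'E'
from h import *
st()
c=cam('scene')
cv2.imwrite('pics/s13c.png',cv2.resize(c['img'][100:220,250:350],None,fx=5,fy=5)[:,:,::-1])
E
```

```text
46.7 [0.5492 0.3106 0.1066] op 0.40592292178411654 F [ 0.8 -0.3 -1.8]
[[0.001, -0.117, 0.993], [0.0, 0.993, 0.117], [-1.0, 0.0, 0.001]] [-0.78  0.4   0.24  1.68 -0.11  1.08 -0.39]
```

View pics/s13c.png

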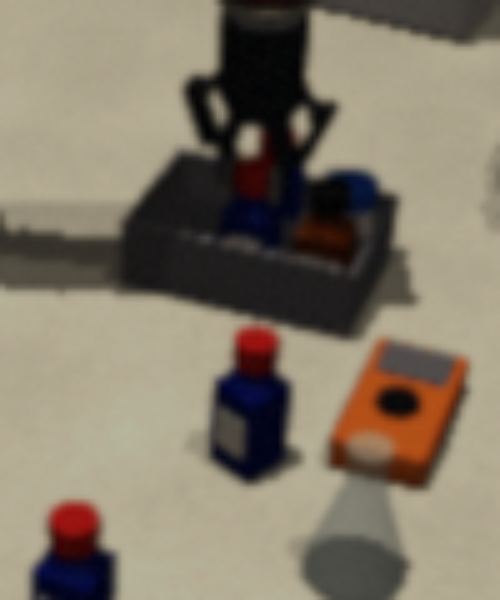

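In the cell, just above the floor. Lower 2 mm, release, lift.

>>> drive_tool(rows=[[[1,0,0,0,0,0,1],[2,0,0,0,0,0,1],[2,0,0,0,0,0,0.4],[2,0,0,0,0,0,0.3],[2,0,0,0,0,0,0.3],[2,0,0,0,0,0,0.3],[-12,0,0,0,0,0,0.3],[-42,0,0,0,0,0,0.3],[-82,0,0,0,0,0,0.3],[-112,0,0,0,0,0,0.3]]])

```text
time_s: 47.75
tcp_pos: [0.5496, 0.3106, 0.2226]
orientation: [-0.09, 1.565, 0.093]
ft_force: [1.8, 1.0, -0.3]
opening: 0.697
```

```bash
python3 - <<'E'
from caps import *
c,_,_=caps();save(c,'t10')
E
python3 pick.py .6553 .0898 -19.4
```

```text
cap [211.  167.9] 130 [0.6551 0.0896 0.1216] [0.655 0.09  0.122]
cap [299.6 172.3] 128 [ 0.6389 -0.1575  0.1217] [ 0.639 -0.158  0.122]
cap [133.3 205.3] 49 [0.5523 0.3048 0.1273] [0.553 0.305 0.127]
47.8 [0.5513 0.3116 0.2279] op 0.6955410376848026 F [ 0.9 -0.4  5. ]
[[0.009, -0.116, 0.993], [0.006, 0.993, 0.116], [-1.0, 0.005, 0.01]] [-0.79  0.3   0.26  1.55 -0.08  1.3  -0.41]
[19, -232, 77] [26.1, 0.5, -0.4] |d| 245 ang 26.1
[111, 0, 1] [-0.0, -0.0, 0.0] |d| 111 ang 0.0
```

>>> drive_tool(rows=[[[0,-15,5,2,0,0,0.2],[0,-50,16,6,0,0,0.2],[0,-85,28,10,0,0,0.2],[0,-120,40,14,0,0,0.2],[3,-155,52,18,0,0,0.2],[8,-190,63,22,0,0,0.2],[14,-218,72,25,0.5,-0.4,0.2],[19,-232,77,26.1,0.5,-0.4,0.2],[19,-232,77,26.1,0.5,-0.4,0.2],[19,-232,77,26.1,0.5,-0.4,0.2]]])

```text
time_s: 48.8
tcp_pos: [0.6521, 0.0903, 0.1998]
orientation: [0.26, 1.562, -0.27]
ft_force: [-0.9, 0.5, 0.6]
opening: 0.803
```

```bash
python3 pick.py .6553 .0898 -19.4; python3 - <<'E'
from h import *
c=cam('wrist');save(c,'w10')
E
```

```text
48.8 [0.6521 0.0903 0.1998] op 0.8028676883528751 F [-0.9  0.5  0.6]
[[-0.008, 0.331, 0.944], [-0.005, 0.944, -0.331], [-1.0, -0.007, -0.006]] [-0.53  0.4   0.43  1.5  -0.17  1.29 -0.42]
[-9, 1, 3] [0.1, -0.4, 0.4] |d| 10 ang 0.6
[111, 0, 0] [-0.0, 0.0, 0.0] |d| 111 ang 0.0
```

View pics/w10.png

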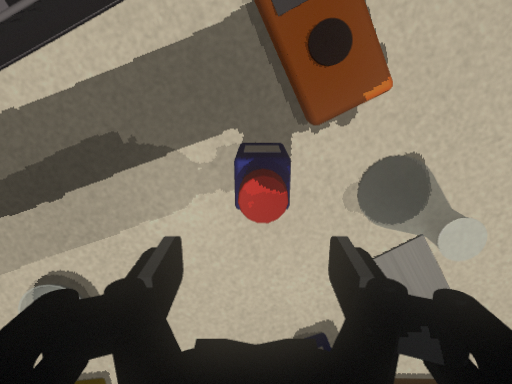

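Cap centred at (263,197) with the flask clear to the right. Descend, grip and lift.

>>> drive_tool(rows=[[[12,1,3,0,0,0,0.2],[35,1,3,0,0,0,0.2],[62,1,3,0,-0.4,0.4,0.2],[87,1,3,0,-0.4,0.4,0.2],[99,1,3,0,-0.4,0.4,0.2],[102,1,3,0,-0.4,0.4,0.2],[102,1,3,0,-0.4,0.4,1],[102,1,3,0,-0.4,0.4,1],[102,1,3,0,-0.4,0.4,1],[102,1,3,0,-0.4,0.4,1]]])

```text
time_s: 49.85
tcp_pos: [0.6561, 0.0887, 0.0997]
orientation: [0.266, 1.55, -0.265]
ft_force: [0.8, 0.4, 6.0]
opening: 0.407
```

>>> drive_tool(rows=[[[-10,0,0,0,0,0,1],[-35,0,0,0,0,0,1],[-65,0,0,0,0,0,1],[-100,0,0,0,0,0,1],[-130,0,0,0,0,0,1],[-148,0,0,0,0,0,1],[-150,0,0,0,0,0,1],[-150,0,0,0,0,0,1],[-150,0,0,0,0,0,1],[-150,0,0,0,0,0,1]]])

```text
time_s: 50.85
tcp_pos: [0.6541, 0.0887, 0.2465]
orientation: [0.264, 1.555, -0.267]
ft_force: [0.1, 0.0, -2.5]
opening: 0.408
```

```bash
python3 place.py D
```

```text
50.85 [0.6541 0.0887 0.2465] op 0.4083994149993875 F [ 0.1  0.  -2.5]
[[-0.001, 0.332, 0.943], [-0.002, 0.943, -0.332], [-1.0, -0.002, -0.0]] [-0.53  0.37  0.44  1.44 -0.16  1.36 -0.42]
[0.4712 0.3706]
[7, 205, -266] [-26.1, -0.0, 0.1] |d| 336 ang 26.1
[133, 0, 0] [-0.0, -0.0, -0.0] |d| 133 ang 0.0
```

>>> drive_tool(rows=[[[0,10,-13,-1,0,0,1],[0,30,-39,-4,0,0,1],[0,57,-74,-7,0,0,1],[0,84,-109,-11,0,0,1],[0,111,-144,-14,0,0,1],[0,138,-179,-17,0,0,1],[0,165,-214,-21,0,0,1],[0,188,-244,-24,0,0,1],[3,200,-260,-26,0,0,1],[5,205,-266,-26.1,0,0,1]]])

```text
time_s: 51.85
tcp_pos: [0.4697, 0.3728, 0.2418]
orientation: [-0.097, 1.569, 0.095]
ft_force: [0.9, -0.4, -2.1]
opening: 0.4
```

```bash
sleep 0; python3 place.py D; python3 - <<'E'
from h import *
c=cam('wrist');save(c,'w11'); st()
E
```

```text
51.85 [0.4697 0.3728 0.2418] op 0.4002065754133219 F [ 0.9 -0.4 -2.1]
[[0.0, -0.122, 0.993], [-0.001, 0.993, 0.122], [-1.0, -0.001, -0.0]] [-0.92  0.23  0.21  1.6  -0.05  1.32 -0.58]
[0.4712 0.3706]
[3, -2, 1] [0.3, -0.0, 0.1] |d| 4 ang 0.3
[133, 0, 0] [-0.0, -0.0, -0.0] |d| 133 ang 0.0
51.9 [0.4701 0.3723 0.2415] op 0.40230329177853996 F [ 0.1  0.9 -2.7]
[[0.0, -0.119, 0.993], [-0.002, 0.993, 0.119], [-1.0, -0.002, -0.0]] [-0.92  0.23  0.21  1.6  -0.05  1.32 -0.59]
```

View pics/w11.png

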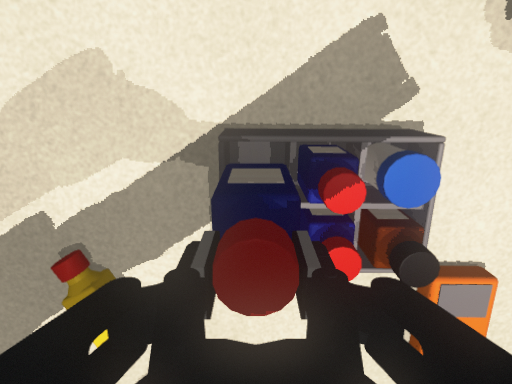

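Two bottles are in place (caps at (343,190) and (340,257)). The third is held over cell D.

>>> drive_tool(rows=[[[12,-1,1,0,0,0,1],[32,-1,1,0,0,0,1],[52,-1,1,0,0,0,1],[70,-1,1,0,0,0,1],[86,-1,1,0,0,0,1],[100,-1,1,0,0,0,1],[114,-1,1,0,0,0,1],[124,-1,1,0,0,0,1],[130,-1,1,0,0,0,1],[132,-1,1,0,0,0,1]]])

```text
time_s: 52.9
tcp_pos: [0.4733, 0.3691, 0.1099]
orientation: [-0.093, 1.568, 0.09]
ft_force: [0.2, 0.3, -2.6]
opening: 0.401
```

```bash
python3 - <<'E'
from h import *
st()
c=cam('scene')
cv2.imwrite('pics/s14c.png',cv2.resize(c['img'][100:220,250:350],None,fx=5,fy=5)[:,:,::-1])
E
```

```text
52.9 [0.4733 0.3691 0.1099] op 0.4006060107719676 F [ 0.2  0.3 -2.6]
[[0.001, -0.116, 0.993], [-0.002, 0.993, 0.116], [-1.0, -0.002, 0.001]] [-0.9   0.33  0.2   1.75 -0.07  1.07 -0.56]
```

View pics/s14c.png

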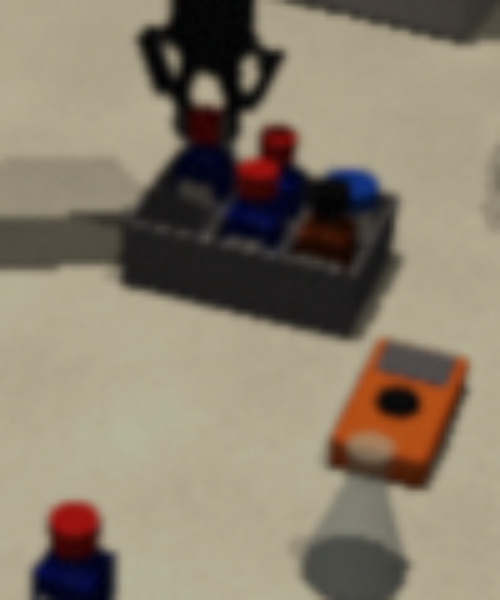

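In the cell. Lower 4 mm, release, lift.

>>> drive_tool(rows=[[[2,0,0,0,0,0,1],[4,0,0,0,0,0,1],[4,0,0,0,0,0,0.4],[4,0,0,0,0,0,0.3],[4,0,0,0,0,0,0.3],[4,0,0,0,0,0,0.3],[-10,0,0,0,0,0,0.3],[-40,0,0,0,0,0,0.3],[-80,0,0,0,0,0,0.3],[-125,0,0,0,0,0,0.3]]])

```text
time_s: 53.95
tcp_pos: [0.4727, 0.369, 0.2374]
orientation: [-0.093, 1.568, 0.09]
ft_force: [0.0, 0.7, 0.4]
opening: 0.698
```

```bash
python3 - <<'E'
from caps import *
c,_,_=caps();save(c,'t11')
E
python3 pick.py .639 -.1575 2.1
```

```text
cap [299.6 172.2] 127 [ 0.6392 -0.1576  0.1212] [ 0.64  -0.158  0.121]
cap [130.5 206.1] 138 [0.5504 0.3126 0.1272] [0.551 0.312 0.127]
cap [108.  209.7] 126 [0.5412 0.3751 0.1277] [0.54  0.375 0.128]
cap [111.4 233.4] 48 [0.4757 0.3638 0.1281] [0.477 0.362 0.128]
54.0 [0.4753 0.3711 0.2464] op 0.6968518729834028 F [1.8 1.2 7. ]
[[0.009, -0.116, 0.993], [0.006, 0.993, 0.116], [-1.0, 0.005, 0.009]] [-0.92  0.23  0.21  1.59 -0.05  1.32 -0.58]
[36, -544, 101] [4.6, 0.5, -0.3] |d| 554 ang 4.6
[111, 0, 0] [-0.0, 0.0, -0.0] |d| 111 ang 0.0
```

View pics/t11.png

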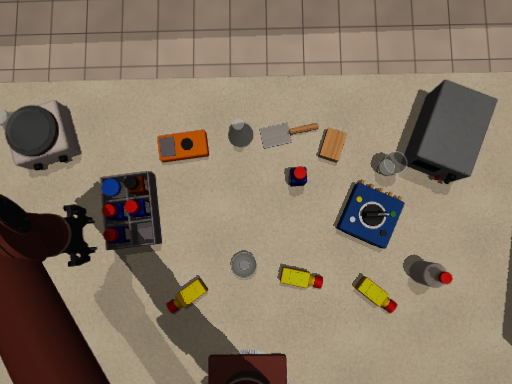

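Three are in the crate and the last stands at (299,172). Fetching it.

>>> drive_tool(rows=[[[0,-15,3,0,0,0,0.2],[0,-45,8,0,0,0,0.2],[0,-85,16,1,0,0,0.2],[0,-125,23,1,0,0,0.2],[0,-165,31,1,0,0,0.2],[0,-205,38,2,0,0,0.2],[0,-245,46,2,0,0,0.2],[0,-285,53,2,0,0,0.2],[0,-325,60,3,0,0,0.2],[0,-365,68,3,0,0,0.2]]])

```text
time_s: 55.0
tcp_pos: [0.5829, 0.0125, 0.2361]
orientation: [-0.051, 1.569, 0.049]
ft_force: [0.7, 0.8, -1.2]
opening: 0.802
```

>>> drive_tool(rows=[[[0,-40,5,0,0,0,0.2],[5,-80,10,0,0,0,0.2],[12,-120,18,1,0,0,0.2],[20,-150,25,1,0,0,0.2],[28,-170,30,1.6,0.5,-0.3,0.2],[32,-179,33,1.6,0.5,-0.3,0.2],[32,-179,33,1.6,0.5,-0.3,0.2],[32,-179,33,1.6,0.5,-0.3,0.2],[32,-179,33,1.6,0.5,-0.3,0.2],[32,-179,33,1.6,0.5,-0.3,0.2]]])

```text
time_s: 56.0
tcp_pos: [0.6279, -0.1603, 0.2049]
orientation: [-0.035, 1.577, 0.025]
ft_force: [-0.2, 0.9, -0.0]
opening: 0.799
```

```bash
python3 pick.py .639 -.1575 2.1; python3 - <<'E'
from h import *
c=cam('wrist');save(c,'w12')
E
```

```text
56.0 [ 0.6279 -0.1603  0.2049] op 0.7993345825604569 F [-0.2  0.9 -0. ]
[[-0.006, -0.038, 0.999], [-0.006, 0.999, 0.038], [-1.0, -0.006, -0.006]] [-0.24  0.38  0.55  1.53 -0.2   1.29  0.37]
[-4, 2, 11] [0.1, -0.4, 0.3] |d| 12 ang 0.5
[111, 0, 0] [-0.0, 0.0, 0.0] |d| 111 ang 0.0
```

View pics/w12.png

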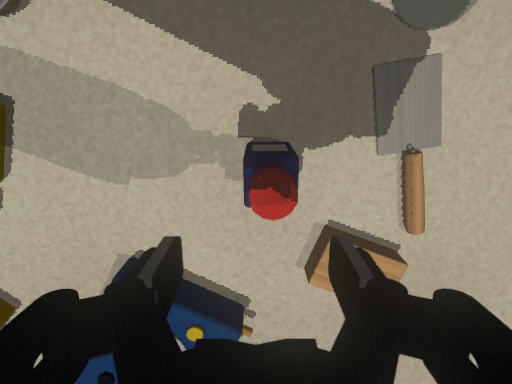

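Cap at (272,193), 11 mm off along the jaw axis as computed. Correct, descend, grip and lift.

>>> drive_tool(rows=[[[0,2,6,0,0,0,0.2],[15,2,11,0,-0.4,0.3,0.2],[40,2,11,0,-0.4,0.3,0.2],[70,2,11,0,-0.4,0.3,0.2],[95,2,11,0,-0.4,0.3,0.2],[106,2,11,0,-0.4,0.3,0.2],[107,2,11,0,-0.4,0.3,0.2],[107,2,11,0,-0.4,0.3,1],[107,2,11,0,-0.4,0.3,1],[107,2,11,0,-0.4,0.3,1]]])

```text
time_s: 57.05
tcp_pos: [0.639, -0.1602, 0.099]
orientation: [-0.03, 1.568, 0.027]
ft_force: [0.8, -0.2, 4.7]
opening: 0.402
```

>>> drive_tool(rows=[[[0,0,0,0,0,0,1],[-15,0,0,0,0,0,1],[-40,0,0,0,0,0,1],[-75,0,0,0,0,0,1],[-110,0,0,0,0,0,1],[-138,0,0,0,0,0,1],[-150,0,0,0,0,0,1],[-150,0,0,0,0,0,1],[-150,0,0,0,0,0,1],[-150,0,0,0,0,0,1]]])

```text
time_s: 58.05
tcp_pos: [0.6371, -0.1594, 0.2453]
orientation: [-0.029, 1.574, 0.028]
ft_force: [0.0, 0.3, -1.7]
opening: 0.404
```

```bash
python3 place.py C
```

```text
58.05 [ 0.6371 -0.1594  0.2453] op 0.4040913945614732 F [ 0.   0.3 -1.7]
[[-0.003, -0.037, 0.999], [-0.001, 0.999, 0.037], [-1.0, -0.001, -0.003]] [-0.24  0.38  0.55  1.46 -0.2   1.37  0.36]
[0.4794 0.3011]
[6, 466, -141] [-4.6, -0.2, 0.0] |d| 487 ang 4.6
[133, 0, 0] [-0.0, 0.0, 0.0] |d| 133 ang 0.0
```

>>> drive_tool(rows=[[[0,12,-4,0,0,0,1],[0,38,-12,0,0,0,1],[0,74,-23,-1,0,0,1],[0,112,-34,-1,0,0,1],[0,150,-45,-1,0,0,1],[0,188,-57,-2,0,0,1],[0,226,-68,-2,0,0,1],[0,264,-80,-3,0,0,1],[0,302,-91,-3,0,0,1],[0,340,-103,-3,0,0,1]]])

```text
time_s: 59.05
tcp_pos: [0.5209, 0.1783, 0.2462]
orientation: [-0.072, 1.571, 0.069]
ft_force: [0.9, -0.2, -2.6]
opening: 0.403
```

>>> drive_tool(rows=[[[0,35,-10,-0.5,0,0,1],[0,65,-20,-1,0,0,1],[0,92,-28,-1,0,0,1],[0,110,-34,-1.6,0,0,1],[0,121,-37,-1.6,0,0,1],[0,124,-38,-1.6,0,0,1],[0,124,-38,-1.6,0,0,1],[0,124,-38,-1.6,0,0,1],[0,124,-38,-1.6,0,0,1],[0,124,-38,-1.6,0,0,1]]])

```text
time_s: 60.05
tcp_pos: [0.4742, 0.2956, 0.2468]
orientation: [-0.092, 1.569, 0.09]
ft_force: [0.0, 0.2, -2.0]
opening: 0.4
```

```bash
python3 place.py C; python3 - <<'E'
from h import *
c=cam('wrist');save(c,'w13')
E
```

```text
60.05 [0.4742 0.2956 0.2468] op 0.40028993374713695 F [ 0.   0.2 -2. ]
[[-0.0, -0.115, 0.993], [-0.001, 0.993, 0.115], [-1.0, -0.001, -0.0]] [-0.86  0.14  0.25  1.69 -0.04  1.31 -0.49]
[0.4794 0.3011]
[8, 5, 6] [-0.1, -0.0, 0.1] |d| 11 ang 0.1
[133, 0, 0] [0.0, -0.0, -0.0] |d| 133 ang 0.0
```

View pics/w13.png

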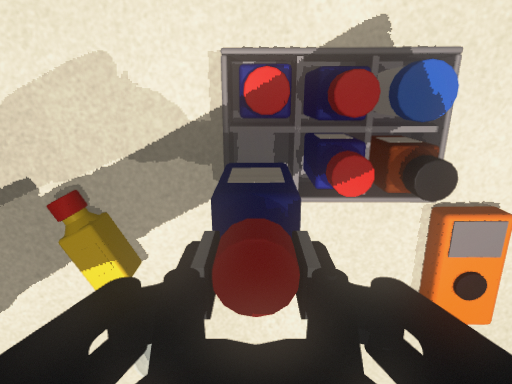

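The other three sit in their cells, and the fourth is held over cell C. Shift 5–6 mm and lower.

>>> drive_tool(rows=[[[5,4,5,0,0,0,1],[20,5,6,0,0,0,1],[42,5,6,0,0,0,1],[62,5,6,0,0,0,1],[82,5,6,0,0,0,1],[100,5,6,0,0,0,1],[116,5,6,0,0,0,1],[128,5,6,0,0,0,1],[135,5,6,0,0,0,1],[138,5,6,0,0,0,1]]])

```text
time_s: 61.1
tcp_pos: [0.4788, 0.3017, 0.1077]
orientation: [-0.093, 1.57, 0.09]
ft_force: [0.5, 0.3, -2.4]
opening: 0.403
```

```bash
python3 - <<'E'
from h import *
st()
c=cam('scene')
cv2.imwrite('pics/s15c.png',cv2.resize(c['img'][100:220,250:350],None,fx=5,fy=5)[:,:,::-1])
E
```

```text
61.1 [0.4788 0.3017 0.1077] op 0.40346954562570486 F [ 0.5  0.3 -2.4]
[[-0.001, -0.117, 0.993], [-0.002, 0.993, 0.117], [-1.0, -0.002, -0.001]] [-0.85  0.27  0.24  1.84 -0.07  1.04 -0.46]
```

View pics/s15c.png

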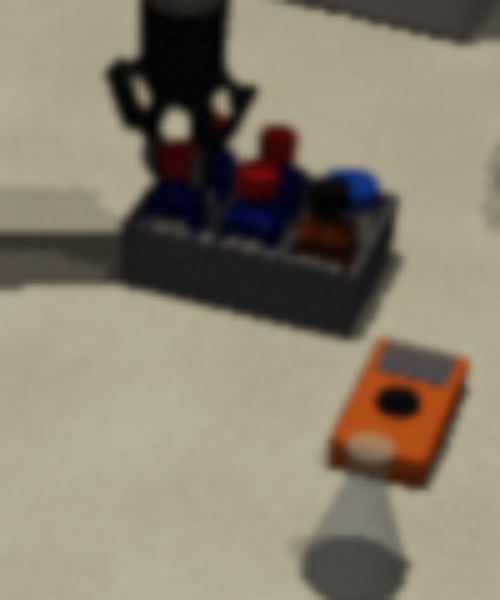

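>>> drive_tool(rows=[[[1,0,0,0,0,0,1],[3,0,0,0,0,0,1],[3,0,0,0,0,0,0.4],[3,0,0,0,0,0,0.3],[3,0,0,0,0,0,0.3],[3,0,0,0,0,0,0.3],[-10,0,0,0,0,0,0.3],[-40,0,0,0,0,0,0.3],[-80,0,0,0,0,0,0.3],[-125,0,0,0,0,0,0.3]]])

```text
time_s: 62.15
tcp_pos: [0.4786, 0.3016, 0.2355]
orientation: [-0.093, 1.57, 0.09]
ft_force: [0.4, 1.1, -0.4]
opening: 0.698
```

>>> drive_tool(rows=[[[-10,-30,0,0,0,0,0.3],[-15,-70,0,0,0,0,0.3],[-20,-110,0,0,0,0,0.3],[-20,-150,0,0,0,0,0.3],[-20,-190,0,0,0,0,0.3],[-20,-230,0,0,0,0,0.3],[-20,-250,0,0,0,0,0.3],[-20,-250,0,0,0,0,0.3],[-20,-250,0,0,0,0,0.3],[-20,-250,0,0,0,0,0.3]]])

```text
time_s: 63.15
tcp_pos: [0.5082, 0.0551, 0.2544]
orientation: [-0.094, 1.569, 0.092]
ft_force: [-0.2, 0.7, -0.6]
opening: 0.704
```

```bash
python3 - <<'E'
from caps import *
st()
c,cl,_=caps();save(c,'t12')
for r in caps()[2]:
    q=r[:2]-[.5448,.344]; print('in crate', (q@[.1167,-.9932]).round(4),(q@[.9932,.1167]).round(4))
H,S,V=hsvof(c['img']);img=c['img']
box=np.zeros(H.shape,bool);box[175:255,330:410]=1
top=box&(abs(cl[...,2]-.095)<.004);P=cl[top];print(cv2.minAreaRect((P[:,:2]*1000).astype(np.float32)))
cv2.imwrite('pics/t12c.png',cv2.resize(img[110:300,85:435],None,fx=2.2,fy=2.2,interpolation=cv2.INTER_CUBIC)[:,:,::-1])
E
```

```text
63.15 [0.5082 0.0551 0.2544] op 0.7039290836956843 F [-0.2  0.7 -0.6]
[[-0.0, -0.118, 0.993], [-0.001, 0.993, 0.118], [-1.0, -0.001, -0.0]] [-0.62  0.03  0.44  1.79 -0.01  1.32 -0.06]
cap [130.7 206.1] 143 [0.5504 0.3121 0.1273] [0.551 0.312 0.127]
cap [108. 210.] 137 [0.5403 0.3754 0.1272] [0.54  0.375 0.127]
cap [133.3 231.9] 142 [0.479  0.3032 0.1277] [0.479 0.303 0.128]
cap [109.4 234.3] 136 [0.4731 0.3694 0.1275] [0.474 0.37  0.127]
cap [130.7 206.1] 143 [0.5504 0.3122 0.1271] [0.551 0.312 0.127]
cap [108. 210.] 137 [0.5403 0.3753 0.1274] [0.54  0.375 0.127]
cap [133.2 232. ] 142 [0.4788 0.3034 0.1276] [0.479 0.303 0.128]
cap [109.4 234.3] 136 [0.4731 0.3694 0.1274] [0.474 0.37  0.127]
in crate 0.0323 0.0019
in crate -0.0316 -0.0008
in crate 0.0327 -0.0703
in crate -0.0336 -0.0683
((521.523193359375, -371.4238586425781), (58.665679931640625, 11.569872856140137), 89.32588958740234)
```

View pics/t12c.png

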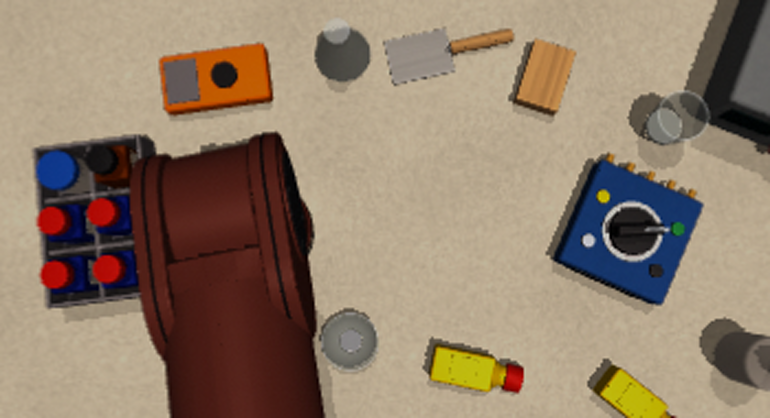

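All four caps are at z ≈ 0.127 within their cells, the pointer is on green and the arm is clear. Handing in.

```bash
python3 -c "
from workcell import bot
print(bot.close_job())"
```

```text
the job is handed in; nothing more can be done
None
```

The job is done and handed in at about 63 s of robot time. No verdict is reported, so success rests on my own checks.

**What I did:**
- **Standing the bottles:** I stood all four blue bottles upright on the bench. They stayed standing there together, let go, while I turned the knob.
- **Knob:** I turned it 54° clockwise, the shorter way, onto the green tag.
- **Crate:** I picked each bottle up by its cap and set it into one of the four free cells.

**Last checks:**
- **Bottles in the crate:** All four caps read about 127 mm high, which matches upright on the crate floor. Each is within about 4 mm of its cell centre.
- **Pointer:** The close wrist view put it within 0.4° of the green tag. The final overhead view gave about 3° off, but it is coarser and still inside the 9° limit.
- **Everything else:** The amber bottle and the jar look upright in their cells, and the bystanders looked unmoved, judged by eye. The arm was clear of everything.

**What did not go cleanly:**
- **Bench contact:** While setting down the second bottle, the wrist force reached about 40 N because I pressed it onto the bench. This was bottle-to-bench contact through the fingers, and later bottles were lowered more gently.
- **Crate approach:** I made one sign mistake above the crate and corrected it before lowering.

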